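# Pull the sample pots from the locked carousel for retest

## Task

The small screw-cap sample pots kept in the covered carousel are due for a hardness retest: unlock the carousel by lifting its lever out of the notch, swinging it outward and letting it drop fully into the other notch, then turn each pot round to the window, take it out and stand it in a pocket of the grey rack, one pot to a pocket. Leave the thumb screws in the carousel. When all the pots are in the rack, turn the carousel back until its blank sector closes the window, and bring the lever back over until it drops fully home in the lock notch.

Things in the scene. Friction and masses are not known exactly. Their poses are not given: they have to be found in the camera images.
- carousel: Round covered bench carousel, fixed; origin on its axis at table height, z up. Its window faces -x of this frame, its lock lever stands on the +y side. Dark base disc, radius 150 mm, 10 mm thick, with a fan-shaped wing under the lever. Fixed clear cover over the turntable, 64 to 68 mm above the table, radius 148 mm, on five thin posts.
- window (a point): Middle of the window, 94 mm from the axis toward -x of the carousel, at compartment-floor height (30 mm above the table). Here the cover is cut away over a 72 degree sector, from 34 mm radius to the rim: the only place where things can be taken out from above. A post (radius 5 mm, 72 mm high, 142 mm from the axis) stands 5 degrees beyond each edge.
- turntable (a joint): Angle of the turntable, rad, counterclockwise from above, endless; 0 = parked, blank sector in the window. Light friction, stays where left; locked, it cannot turn. Five compartments of 58 degrees at 63, 122, 180, -122, -63 degrees from it: floor 30 mm above the table, between a step of 55 mm radius, dividers 3 mm thick and a lip at 121 mm radius, all 10 mm high; hub of 30 mm radius, 60 mm high.
- blank_mark (a point): Middle of the top of the blank sector, a solid dark grey 68 degree wedge that fills one sector of the turntable up to 60 mm above the table; 90 mm from the axis. Parked, it lies toward -x of the carousel and closes the window.
- knob_grip (a point): Grip point of the black pointer knob on the axis above the cover, 94 mm above the table; it turns the turntable. A bar 49 mm long and 14 mm thick, 73 to 104 mm above the table, on a disc of 27 mm radius; pointed end with a white mark toward the blank sector (along the carousel's x axis when parked). Grasp across the 14 mm from above and turn about the vertical.
- lock_swing (a joint): Swing of the lock lever about its upright pivot, rad: 0 = inward, over the lock notch; 0.5 = outward, over the free notch (growing = clockwise from above). Its nose lies in the gate, an upright steel plate 137 mm from the pivot, up to 50 mm above the table, with the two notches in its upper edge.
- lock_lift (a joint): Height of the lever over its seat, m: 0 = fully down in a notch, 0.024 = top of travel; pulled down with 2.6 to 4 N. The gate is 14 mm high between the notches: raise it 15 mm or more to pass. Over the lock notch its pin (10 mm, round tip) drops into the 16 mm notch of the turntable's rim only if that is parked within about 1.5 degrees, else it hangs 11 mm or more high.
- lock_grip (a point): Middle of the lever's black upright handle, a round grip 22 mm in diameter, 68 to 114 mm above the table when the lever is down, with a 27 mm collar on top. This point is 92 mm above the table then, 100 mm from the pivot on the lever's arm; locked, the arm points from the pivot toward -x of the carousel. Grasp from above.
- lock_pivot (a point): The lever's upright pivot axis, fixed, 55 mm to +x and 175 mm to +y of the carousel's axis; its stud is 18 mm thick and ends 86 mm above the table.
- rack: Flat grey rack, 62 x 250 x 16 mm, fixed; origin at the centre of its underside, long side along its y. Five pockets in a row at y = -95, -47.5, 0, 47.5 and 95 mm, each about 44 mm square and 8 mm deep (floor 8 mm, rim 16 mm above the table).
- pot_1: Squat white screw-cap sample pot with a dark cap, 36 mm diameter, 28 mm tall, about 50 g; origin at the centre of its underside, z up. Stands in one of the carousel's compartments at the start, where the fingers have most room on its sides toward and away from the carousel's axis; may be absent.
- pot_2: Squat white screw-cap sample pot with a dark cap, 36 mm diameter, 28 mm tall, about 50 g; origin at the centre of its underside, z up. Stands in one of the carousel's compartments at the start, where the fingers have most room on its sides toward and away from the carousel's axis; may be absent.
- pot_3: Squat white screw-cap sample pot with a dark cap, 36 mm diameter, 28 mm tall, about 50 g; origin at the centre of its underside, z up. Stands in one of the carousel's compartments at the start, where the fingers have most room on its sides toward and away from the carousel's axis; may be absent.
- pot_4: Squat white screw-cap sample pot with a dark cap, 36 mm diameter, 28 mm tall, about 50 g; origin at the centre of its underside, z up. Stands in one of the carousel's compartments at the start, where the fingers have most room on its sides toward and away from the carousel's axis; may be absent.
- screw_1: Thumb screw standing on its black head, 13 mm diameter, 26 mm tall, origin at its underside; two share one compartment of the carousel; to be left in the carousel (it may fall over there).
- screw_2: Thumb screw standing on its black head, 13 mm diameter, 26 mm tall, origin at its underside; two share one compartment of the carousel; to be left in the carousel (it may fall over there).

How it is judged (in metres and radians):
On the way, in this order (a step that is already met when the one before it is completed fails the run):
1. The lever is swung out and dropped into the free notch (value of joint lock_swing above 0.44 rad and value of joint lock_lift below 0.004 m), for 0.2 s.
2. All pots present stand in pockets of the rack (x of pot_1 in the frame of rack between -0.012 and 0.012 m and y of pot_1 in the frame of rack between -0.115 and 0.115 m and height (world z) of pot_1 between 0.004 and 0.0115 m and angle between each of pot_1, pot_2, pot_3, pot_4's own z axis and vertical below 0.12 rad and linear speed of each of pot_1, pot_2, pot_3, pot_4 below 0.03 m/s and x of pot_2 in the frame of rack between -0.012 and 0.012 m and y of pot_2 in the frame of rack between -0.115 and 0.115 m and height (world z) of pot_2 between 0.004 and 0.0115 m and x of pot_3 in the frame of rack between -0.012 and 0.012 m and y of pot_3 in the frame of rack between -0.115 and 0.115 m and height (world z) of pot_3 between 0.004 and 0.0115 m and x of pot_4 in the frame of rack between -0.012 and 0.012 m and y of pot_4 in the frame of rack between -0.115 and 0.115 m and height (world z) of pot_4 between 0.004 and 0.0115 m), for 0.2 s.
At the end, for the whole second after the job is handed in: Every pot present stands upright and still on a pocket floor of the rack; the blank sector is in the window (its mark within 6 mm of the middle line); the lever is over the lock notch (under 0.06 rad) and down (lift under 4 mm); the thumb screws are in the carousel (within 125 mm of its axis) (all of step 2 and horizontal distance between each of screw_1, screw_2 and carousel below 0.125 m and value of joint lock_swing below 0.06 rad and value of joint lock_lift below 0.004 m and x of blank_mark in the frame of carousel below -0.08 m and y of blank_mark in the frame of carousel between -0.006 and 0.006 m); the robot touches nothing.
It fails at once if A thumb screw is taken out of the carousel (horizontal distance between any of screw_1, screw_2 and carousel above 0.14 m).
Of pot_1, pot_2, pot_3, pot_4 only 3 to 4 are there at a start; the rules pass over those that are not, and their reading is None.
At some moment in a run one of pot_1, pot_2, pot_3, pot_4 may be knocked a few centimetres aside while the robot is not near it.
Once in a run the grip may slacken for a moment while it holds something.
It also fails if it takes over 210 s, if anything falls off the work surface, if the arm or the gripper's body presses on something with over 40 N, if the wrist force passes 120 N, or if a joint passes its speed limit or range.

## Robot

A 6-joint arm with a two-finger parallel gripper is mounted at the origin on a cart in front of the work surface, level with it; the furniture and walls round the work are solid. World frame = base frame: x ahead of the robot, y to its left, z up, the work surface at z = 0. Lengths are in mm, angles in degrees, forces in N, time in s.
With the tool pointing down it reaches from about 300 to 850 mm from the base axis. Payload 4.2 kg.
Tool frame: the origin (TCP) lies at the very end of the fingers, on their centre line; the grasp point (between the pads) lies 19 mm behind it; z points along the fingers, y is the line along which they close (so a half turn about z gives the same grasp; the last joint's range is limited). The gripper opens to 91 mm and grips with 3 to 60 N. Pads are 32 mm wide; open, the fingers measure 118 mm over their backs; the gripper's body (76 mm by 178 mm) begins 60 mm behind the grasp point.
Start: joints at [65.203, 18.312, 89.639, -0, 72.044, -1.146], TCP at [230.68, 526.716, 213.976] pointing down, gripper open.
Joint ranges: [-177.97, 177.97], [-48.28, 115.42], [12.27, 149.76], [-77.06, 257.06], [2.81, 150.46], [-146.56, 146.56]. Speed limits (degrees/s): [147.25, 147.25, 180, 180, 180, 180].

## Interface

Orientations are given as [roll, pitch, yaw] about the fixed x, y, z axes, in that order (R = Rz(yaw) Ry(pitch) Rx(roll)).
In Python, from workcell import env, eyes gives the robot as it stands.
- The arm moves only by the tool send_rows, never from a script. Its argument "targets" is text: rows parted by semicolons, each of 7 numbers parted by spaces: the shift along the tool's x, y, z in m, then the turn, a rotation vector about the tool's x, y, z in degrees, then the opening in per cent of the stroke, from 0 (shut) to 100 (fully open). A call has 1 to 12 rows; each row is the pose to reach, as a shift and turn from the pose commanded when the call began, along the tool's axes at that moment; what a row does not reach only later rows make up. A row lasts 1/12 s, in which the tool goes at most 41.7 mm and 7.16 degrees, less where a joint would pass 70% of its speed; a pose out of reach is approached as far as the arm can. A call with a gripper value outside its range is refused whole. The fingers move at their own pace and stop on an object; "grip_force" is the grip in N (left out, the last holds). Time passes only in rows, so rows that repeat a pose let the fingers close. It gives the time, the measured TCP pose, the force, the opening and the grip force at its end, in the units of the state.
- env.state(): the state, without advancing time (a new reading comes with each control period).
- eyes.grab_frame(name): name is "scene" or "side" or "wrist"; returns a dict with "image" (480x640x3 uint8, blue, green, red), "fovy" (degrees; the focal length in pixels is half the picture's height over the tangent of half this angle, whatever the lens; pixels are square), "cx", "cy" (the principal point, pixels), "eye" and "attitude" of the camera in the world. Camera axes: x right, y up, looking along -z (the intrinsics and any distortion apply to the point x, -y, -z); pixel columns grow to the right and rows downward; lengths in mm; the calibration is good to about 2 mm. A picture is of the moment at which its call begins. There is no depth.
- env.job_done(): hands the job in; it is judged then, once.
The state is a dict: "time_s": time; "qpos": joint angles; "qvel": joint speeds; "effort": joint torques, N m; "ee_pos": TCP position; "ee_rot": TCP orientation; "force": force on the tool from outside, world axes, zero at the start; "torque": the same for the moment, N m; "gripper_width": finger opening in mm; "gripper_force": force on a finger pad.
Only numpy, scipy, OpenCV 4.12 (cv2) and the standard library are available. Lean on these libraries where they do the work, as an engineer would, in place of code of your own. Each camera call takes 0.05 s, during which the arm holds its last target. There are 200 camera calls.

## Working session

There is one attempt and no reset: what is moved stays moved. The work goes in short steps, Python scripts to look and compute and a tool call to move; the robot and the scene stay as the last step left them, time stands still between calls to the robot, and variables do not carry over. Pictures are saved under pics/ and viewed, at most 14 in all, crops included, and the job is handed in when it is done.

Besides the shell and the picture viewer there is one more tool, called after "Emit:" by a JSON object that holds its "fn" and its "kwargs", one argument or row to a line. send_rows: Moves the arm, as the interface text tells. Its arguments: {"type":"object","properties":{"targets":{"type":"string"},"grip_force":{"type":"number"}},"required":["targets"]}

```bash
mkdir -p pics; ls; cat > h.py <<'E'
import numpy as np, cv2
from scipy.spatial.transform import Rotation as R
from workcell import env, eyes
def cam(n,save=None):
    f=eyes.grab_frame(n)
    if save: cv2.imwrite('pics/'+save+'.png',f['image'])
    return f
def rot(f):
    a=np.array(f['attitude'],float)
    if a.shape==(3,3): return a
    return R.from_euler('xyz',a,degrees=True).as_matrix()
def foc(f): return 240/np.tan(np.radians(f['fovy'])/2)
def ray(f,u,v,z):
    F=foc(f); d=rot(f)@np.array([(u-f['cx'])/F,-(v-f['cy'])/F,-1]); e=np.array(f['eye'])
    return e+d*(z-e[2])/d[2]
def proj(f,p):
    F=foc(f); c=rot(f).T@(np.array(p,float)-np.array(f['eye']))
    return f['cx']+F*c[0]/-c[2], f['cy']-F*c[1]/-c[2]
E
python3 - <<'E'
from h import *
for n in ['scene','side','wrist']:
    f=cam(n,n+'0'); print(n,{k:v for k,v in f.items() if k!='image'})
print(env.state())
E
```

```text
pics
scene {'fovy': 46.38432047532726, 'cx': 323.39508287441424, 'cy': 235.72872534392147, 'eye': array([-316.95492053, -599.98551693,  561.03160966]), 'attitude': array([ 65.81397709,  -0.41346979, -57.8300043 ])}
side {'fovy': 51.33217200953694, 'cx': 314.04367210410584, 'cy': 237.3713161852599, 'eye': array([ 226.54858097, -788.19072469,  742.31816149]), 'attitude': array([ 50.51234339,   1.16564877, -26.2678225 ])}
wrist {'fovy': 66.04026179452772, 'cx': 316.87568064860506, 'cy': 241.0299926350288, 'eye': array([166.35035641, 555.01875708, 384.62094066]), 'attitude': array([-14.44702475,   0.07488552,  66.3115655 ])}
{'time_s': 0.15, 'qpos': array([ 6.52043241e+01,  1.83453323e+01,  8.96895156e+01,  1.11168012e-03,
        7.20426486e+01, -1.14604715e+00]), 'qvel': array([ 0.12964293, -0.00333917, -0.32531364,  0.00289117, -0.07303957,
        0.08371606]), 'effort': array([-7.65000777e-05, -4.12778056e+01, -2.32152379e+01,  7.27728289e-02,
        4.32980270e-02, -1.12238915e-04]), 'ee_pos': array([230.49946534, 526.38140766, 213.29795077]), 'ee_rot': array([-1.79922540e+02, -2.60685574e-03,  1.56350026e+02]), 'force': array([-0.69013671, -0.74680849,  0.35352581]), 'torque': array([-0.01549794,  0.03204272,  0.00037353]), 'gripper_force': 0.0, 'gripper_width': 91.22349697423145}
```

View pics/scene0.png

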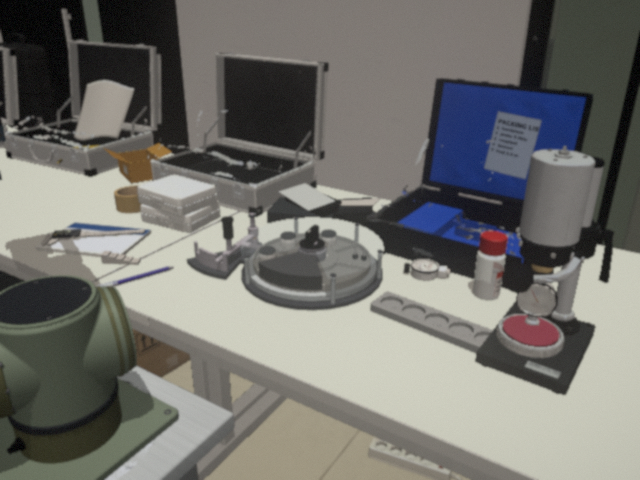

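View pics/side0.png

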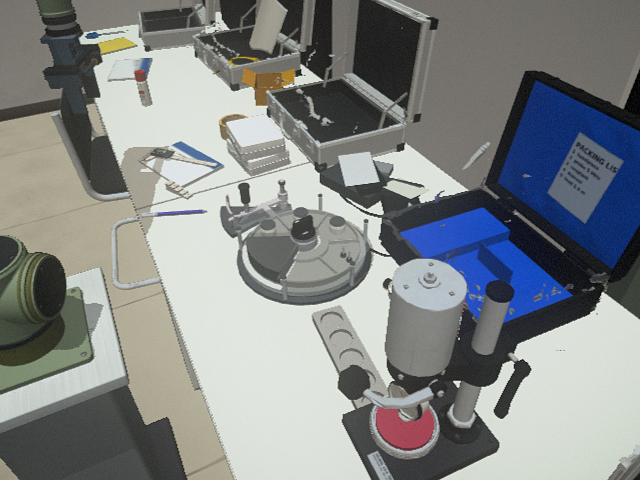

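Both views show the carousel (knob at scene (312,238), side (302,228)), its handle at scene (228,228), side (244,193), and the rack running from scene (372,302) to (490,348), partly behind the press.

```bash
python3 - <<'E'
from h import *
s=cam('scene');d=cam('side')
for n,a,b,z in [('knob',(312,232),(302,222),104),('handle top',(228,218),(244,186),114),('rack near-left corner',(372,304),(313,316),16),('rack far left',(388,292),(335,307),16),('pot',(352,238),(336,222),58),('pot',(290,240),(270,222),58)]:
    print(n,ray(s,*a,z).round(),ray(d,*b,z).round())
for p in [(463,328),(402,303),(430,315)]: print('pocket s',ray(s,*p,8).round())
for p in [(328,318),(336,338),(348,358),(360,378)]: print('pocket d',ray(d,*p,8).round())
for p in [(477,345),(490,350)]:print('press',ray(s,*p,16).round())
for p in [(345,420),(400,402)]:print('pressd',ray(d,*p,16).round())
E
```

```text
knob [549. -32. 104.] [558. -31. 104.]
handle top [495. 142. 114.] [493. 140. 114.]
rack near-left corner [ 498. -199.   16.] [ 497. -203.   16.]
rack far left [ 555. -205.   16.] [ 545. -202.   16.]
pot [657. -65.  58.] [649. -11.  58.]
pot [575.  42.  58.] [518.  58.  58.]
pocket s [ 525. -367.    8.]
pocket s [ 544. -240.    8.]
pocket s [ 534. -301.    8.]
pocket d [ 523. -214.    8.]
pocket d [ 514. -265.    8.]
pocket d [ 511. -314.    8.]
pocket d [ 509. -360.    8.]
press [ 477. -407.   16.]
press [ 475. -429.   16.]
pressd [ 446. -421.   16.]
pressd [ 541. -434.   16.]
```

```bash
cat >> h.py <<'E'
def go(x,y,z,yaw,st=None):
    s=st or env.state(); R0=R.from_euler('xyz',s['ee_rot'],degrees=True)
    T=R.from_euler('xyz',[180,0,yaw],degrees=True)
    d=R0.inv().apply(np.array([x,y,z])-s['ee_pos'])/1000
    r=np.degrees((R0.inv()*T).as_rotvec())
    print('%.4f %.4f %.4f  %.2f %.2f %.2f'%(*d,*r), 'n>=',int(max(np.linalg.norm(d)/.0417,np.linalg.norm(r)/7.16))+1)
E
python3 - <<'E'
from h import *
go(450,-60,340,88)
s=env.state(); f=cam('wrist')
R0=R.from_euler('xyz',s['ee_rot'],degrees=True)
print(R0.inv().apply(f['eye']-s['ee_pos']))
E
```

```text
-0.4363 -0.4493 -0.1261  -0.04 0.03 68.35 n>= 16
[  70.2914039     0.31276646 -171.43443578]
```

Emit:
{"fn": "send_rows", "kwargs": {
  "targets": "-0.2 -0.2 -0.126 0 0 34 100;-0.2 -0.2 -0.126 0 0 34 100;-0.2 -0.2 -0.126 0 0 34 100;-0.2 -0.2 -0.126 0 0 34 100;-0.2 -0.2 -0.126 0 0 34 100;-0.381 -0.425 -0.126 0 0 68.3 100;-0.381 -0.425 -0.126 0 0 68.3 100;-0.381 -0.425 -0.126 0 0 68.3 100;-0.381 -0.425 -0.126 0 0 68.3 100;-0.381 -0.425 -0.126 0 0 68.3 100;-0.381 -0.425 -0.126 0 0 68.3 100;-0.381 -0.425 -0.126 0 0 68.3 100"
}}

```text
time_s: 1.3
ee_pos: [383.0, 69.7, 330.6]
ee_rot: [179.9, -0.0, 88.1]
force: [0.9, 0.4, 0.8]
gripper_width: 91.1
gripper_force: 0.0
```

```bash
python3 - <<'E'
from h import *
go(450,0,340,88);print(env.state()['ee_pos'],env.state()['qpos'])
E
```

```text
-0.0674 0.0694 -0.0093  0.06 -0.02 0.06 n>= 3
[382.98113648  69.72073118 330.60355794] [ 8.61669529e+00 -2.31185098e+00  9.78536860e+01  9.29992036e-03
  8.43968603e+01  1.05600418e+01]
```

Emit:
{"fn": "send_rows", "kwargs": {
  "targets": "-0.067 0.069 -0.009 0 0 0 100;-0.067 0.069 -0.009 0 0 0 100;-0.067 0.069 -0.009 0 0 0 100;-0.067 0.069 -0.009 0 0 0 100;-0.067 0.069 -0.009 0 0 0 100;-0.067 0.069 -0.009 0 0 0 100"
}}

```text
time_s: 1.8
ee_pos: [448.9, 3.2, 338.9]
ee_rot: [-179.9, -0.0, 88.1]
force: [-0.8, 0.0, -0.3]
gripper_width: 91.0
gripper_force: 0.0
```

```bash
python3 - <<'E'
from h import *
f=cam('wrist','w1');print(env.state()['ee_pos'],f['eye'],f['attitude'])
E
```

```text
[448.81912582   3.40686779 339.04890937] [451.61386328  73.63641873 510.32877401] [-14.42905835   0.11030663  -1.94418384]
```

View pics/w1.png

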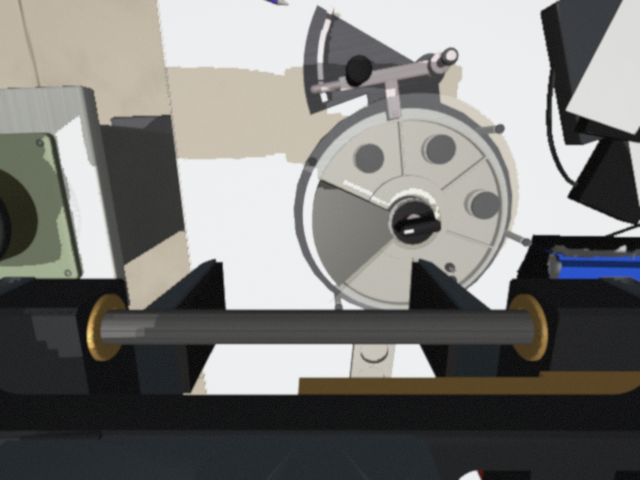

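View shows knob (412,218), handle top (358,71), pivot (450,55), pots at (369,158), (439,150), (483,205), a screw at (450,267), and the 243° compartment looks empty.

```bash
python3 - <<'E'
from h import *
f=cam('wrist')
im=f['image']; g=cv2.cvtColor(im,cv2.COLOR_BGR2GRAY)
def blob(x0,y0,x1,y1,t,z):
    m=(g[y0:y1,x0:x1]<t).astype(np.uint8); n,l,s,c=cv2.connectedComponentsWithStats(m)
    for i in range(1,n):
        if s[i,4]>60: print((c[i]+[x0,y0]).round(1),s[i,2:],ray(f,*(c[i]+[x0,y0]),z).round(1))
print('handle');blob(335,45,385,95,45,114)
print('knob');blob(385,190,445,250,45,100)
print('pots');[blob(*b,115,58) for b in [(350,140,390,178),(420,130,460,170),(463,185,503,225)]]
print('pivot',ray(f,450,55,86))
# base disc & cover circle checks
c=np.array([552,-31])
m=cv2.inRange(im,(200,200,200),(255,255,255))
for z,r in [(10,150)]:
  pts=[]
  for a in range(0,360,5):
    pass
print('post',[ray(f,*p,72).round(1) for p in [(312,162),(497,128),(524,241)]])
crop=im[20:310,290:560]; cv2.imwrite('pics/c1.png',cv2.resize(crop,None,fx=2,fy=2,interpolation=cv2.INTER_CUBIC))
E
```

```text
handle
[357.9  70.9] [ 26  30 579] [493.8 144.6 114. ]
knob
[417.4 225.1] [ 47  39 897] [562.  -16.8 100. ]
pots
[369.  158.5] [ 27  28 592] [512.6  57.4  58. ]
[440.4 149.4] [ 28  28 620] [597.4  65.   58. ]
[485.  205.3] [ 29  27 590] [655.7  -3.8  58. ]
pivot [593.59809444 161.72164603  86.        ]
post [array([444.5,  56.1,  72. ]), array([655.9,  86.9,  72. ]), array([700.6, -47.2,  72. ])]
```

View pics/c1.png

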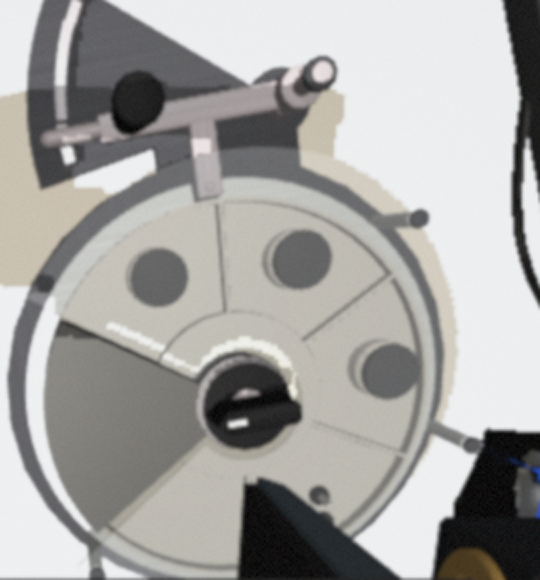

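Crop: knob bar tilted about 9°, pivot top (320,70), posts at (42,285), (419,217), (472,446), (97,578) crop px; three pots and one screw visible, lower compartment seemingly empty.

```bash
python3 - <<'E'
from h import *
from scipy.optimize import least_squares
f=cam('wrist')
P=np.array([ray(f,290+u/2,20+v/2,72)[:2] for u,v in [(42,283),(420,216),(473,445),(97,576)]])
print(P.round(1))
s=least_squares(lambda c:np.hypot(*(P-c).T)-142,[560,-20]); c=s.x; print('centre',c,s.fun)
print('angles',np.degrees(np.arctan2(*(P-c).T[::-1]))%360)
K=[ray(f,290+u/2,20+v/2,104)[:2].round(1) for u,v in [(222,402),(222,428),(298,400),(300,420)]];print('knob corners',K)
for n in ['side','scene']:
    g=cam(n)
    for q in [(*c,104),(493.8,144.6,114),(*P[3],72),(*P[1],72)]: print(n,np.round(proj(g,q)))
    x,y=map(int,proj(g,(*c,70))); cv2.imwrite(f'pics/{n}c.png',cv2.resize(g['image'][y-70:y+70,x-95:x+95],None,fx=4,fy=4,interpolation=cv2.INTER_CUBIC)); print(x-95,y-70)
E
```

```text
[[ 443.5   56.7]
 [ 659.5   86.9]
 [ 704.2  -49.2]
 [ 472.1 -128.7]]
centre [564.37042183 -19.47914638] [0.86502627 0.69722138 0.94954792 1.02579699]
angles [147.78152662  48.17808096 348.01762916 229.81177628]
knob corners [array([542.5, -10.6]), array([542.9, -25.6]), array([585. , -10.8]), array([586.7, -22.4])]
side [303. 218.]
side [244. 185.]
side [284. 275.]
side [320. 193.]
208 160
scene [311. 228.]
scene [227. 218.]
scene [333. 273.]
scene [295. 217.]
216 173
```

View pics/sidec.png

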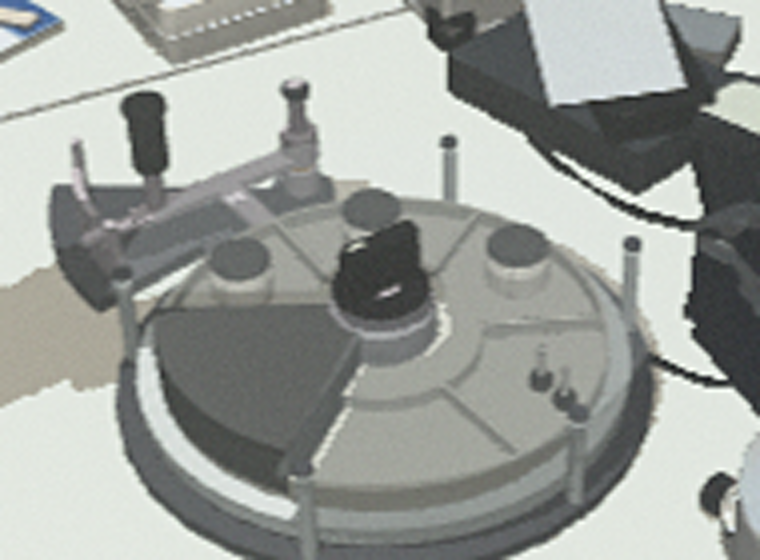

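```bash
python3 - <<'E'
from h import *
go(493.5,145.5,160,8.8); print(env.state()['ee_pos'])
E
```

```text
0.1436 0.0396 0.1794  0.01 -0.03 79.35 n>= 12
[449.20592827   3.24045073 339.31413548]
```

Emit:
{"fn": "send_rows", "kwargs": {
  "targets": "0.1436 0.0396 0.1794 0 0 79.35 100;0.1436 0.0396 0.1794 0 0 79.35 100;0.1436 0.0396 0.1794 0 0 79.35 100;0.1436 0.0396 0.1794 0 0 79.35 100;0.1436 0.0396 0.1794 0 0 79.35 100;0.1436 0.0396 0.1794 0 0 79.35 100;0.1436 0.0396 0.1794 0 0 79.35 100;0.1436 0.0396 0.1794 0 0 79.35 100;0.1436 0.0396 0.1794 0 0 79.35 100;0.1436 0.0396 0.1794 0 0 79.35 100;0.1436 0.0396 0.1794 0 0 79.35 100;0.1436 0.0396 0.1794 0 0 79.35 100"
}}

```text
time_s: 3.05
ee_pos: [493.9, 145.1, 159.8]
ee_rot: [-180.0, -0.0, 8.6]
force: [-0.5, -0.0, 0.7]
gripper_width: 91.3
gripper_force: 0.0
```

Emit:
{"fn": "send_rows", "kwargs": {
  "targets": "0 0 0 0 0 0 100;0 0 0 0 0 0 100;0 0 0 0 0 0 100"
}}

```text
time_s: 3.3
ee_pos: [494.2, 144.7, 159.8]
ee_rot: [-180.0, -0.0, 8.8]
force: [0.4, 0.7, 0.8]
gripper_width: 91.3
gripper_force: 0.0
```

```bash
python3 - <<'E'
from h import *
f=cam('wrist','w2'); go(493.5,145.5,73,8.8); print(proj(f,(493.5,145.5,114)))
E
```

```text
-0.0006 -0.0010 0.0868  -0.01 -0.01 -0.01 n>= 3
(np.float64(316.1054427521493), np.float64(264.16621265498213))
```

View pics/w2.png

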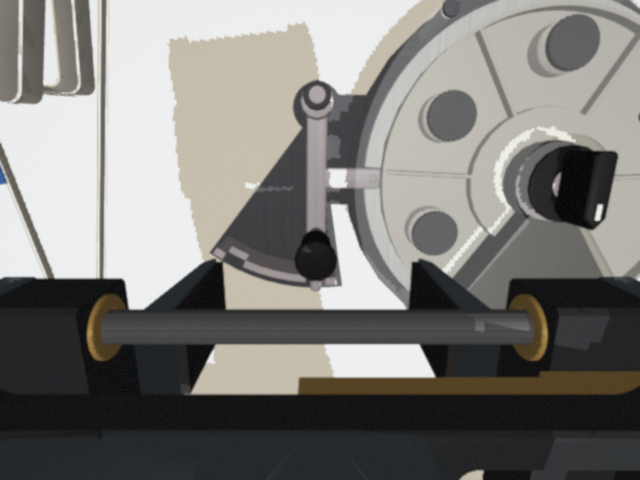

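Handle top is at (316,258), about 4 mm further along tool x than predicted; descending with +3 mm.

Emit:
{"fn": "send_rows", "kwargs": {
  "targets": "0.003 0 0.04 0 0 0 100;0.003 0 0.07 0 0 0 100;0.003 0 0.0865 0 0 0 100;0.003 0 0.0865 0 0 0 100;0.003 0 0.0865 0 0 0 10;0.003 0 0.0865 0 0 0 10;0.003 0 0.0865 0 0 0 10;0.003 0 0.0865 0 0 0 10;0.003 0 0.0865 0 0 0 10;0.003 0 0.0865 0 0 0 10;0.003 0 0.0865 0 0 0 10;0.003 0 0.0865 0 0 0 10",
  "grip_force": 25
}}

```text
time_s: 4.35
ee_pos: [497.3, 145.0, 73.4]
ee_rot: [-180.0, -0.0, 8.7]
force: [0.6, -0.2, 0.0]
gripper_width: 40.5
gripper_force: 0.0
```

Emit:
{"fn": "send_rows", "kwargs": {
  "targets": "0 0 0 0 0 0 10;0 0 0 0 0 0 10;0 0 0 0 0 0 10;0 0 0 0 0 0 10;0 0 0 0 0 0 10;0 0 0 0 0 0 10"
}}

```text
time_s: 4.85
ee_pos: [497.1, 145.2, 73.2]
ee_rot: [-180.0, 0.0, 8.7]
force: [-0.3, 1.0, 0.5]
gripper_width: 25.8
gripper_force: 25.0
```

Emit:
{"fn": "send_rows", "kwargs": {
  "targets": "0 0 -0.005 0 0 0 10;0 0 -0.01 0 0 0 10;0 0 -0.015 0 0 0 10;0 0 -0.02 0 0 0 10;0 0 -0.02 0 0 0 10;0 0 -0.02 0 0 0 10"
}}

```text
time_s: 5.35
ee_pos: [497.5, 145.1, 93.6]
ee_rot: [-180.0, -0.1, 8.7]
force: [1.0, 2.0, -3.2]
gripper_width: 25.8
gripper_force: 25.0
```

```bash
python3 - <<'E'
from h import *
s=env.state();print(s['force'],s['gripper_width'],s['ee_pos'])
p0=np.array(s['ee_pos'])
piv=np.array([592,161.8]); v=p0[:2]-piv; print(np.hypot(*v))
R0=R.from_euler('xyz',s['ee_rot'],degrees=True)
for a in [5,10,15,20,25,28.65,29.5]:
    r=np.radians(-a); q=piv+np.array([[np.cos(r),-np.sin(r)],[np.sin(r),np.cos(r)]])@v
    print(a,(R0.inv().apply(np.r_[q-p0[:2],0])/1000).round(4))
E
```

```text
[ 0.9839421   1.99484944 -3.22416601] 25.848821618898135 [497.48118744 145.07526096  93.58139275]
95.98709717516203
5 [ 0.0002 -0.0084  0.    ]
10 [ 0.0011 -0.0167  0.    ]
15 [ 0.0027 -0.0249  0.    ]
20 [ 0.005 -0.033  0.   ]
25 [ 0.008  -0.0408  0.    ]
28.65 [ 0.0107 -0.0463  0.    ]
29.5 [ 0.0113 -0.0475  0.    ]
```

Emit:
{"fn": "send_rows", "kwargs": {
  "targets": "0.0003 -0.0087 0 0 0 0 10;0.0015 -0.0174 0 0 0 0 10;0.0034 -0.0259 0 0 0 0 10;0.006 -0.0342 0 0 0 0 10;0.0094 -0.0423 0 0 0 0 10;0.0125 -0.0485 0 0 0 0 10;0.0125 -0.0485 0 0 0 0 10;0.0125 -0.0485 0 0 0 0 10"
}}

```text
time_s: 6.02
ee_pos: [500.2, 195.3, 92.3]
ee_rot: [-180.0, 0.3, 8.7]
force: [-3.8, -1.8, -3.2]
gripper_width: 25.9
gripper_force: 25.0
```

Emit:
{"fn": "send_rows", "kwargs": {
  "targets": "0 0 0.008 0 0 0 10;0 0 0.016 0 0 0 10;0 0 0.02 0 0 0 10;0 0 0.02 0 0 0 10;0 0 0.02 0 0 0 10;0 0 0.02 0 0 0 10"
}}

```text
time_s: 6.52
ee_pos: [499.1, 196.1, 74.2]
ee_rot: [-179.8, 0.3, 8.7]
force: [-13.0, 2.3, 10.8]
gripper_width: 25.8
gripper_force: 25.0
```

Emit:
{"fn": "send_rows", "kwargs": {
  "targets": "0 0 0 0 0 0 60;0 0 0 0 0 0 100;0 0 0 0 0 0 100;0 0 0 0 0 0 100;0 0 0 0 0 0 100;0 0 -0.03 0 0 0 100;0 0 -0.06 0 0 0 100;0 0 -0.09 0 0 0 100;0 0 -0.11 0 0 0 100;0 0 -0.11 0 0 0 100;0 0 -0.11 0 0 0 100"
}}

```text
time_s: 7.43
ee_pos: [503.0, 195.0, 184.2]
ee_rot: [-180.0, -0.2, 8.7]
force: [0.6, 0.6, -1.4]
gripper_width: 91.3
gripper_force: 0.0
```

```bash
python3 - <<'E'
from h import *
f=cam('wrist'); g=cam('side'); s=cam('scene')
a=f['image'][60:300,190:440]; 
print(proj(f,(498,195.7,114)),'crop off 190,60')
x,y=map(int,proj(g,(530,175,80))); b=g['image'][y-50:y+50,x-60:x+60]
H=480; z=lambda i:cv2.resize(i,(int(i.shape[1]*H/i.shape[0]),H),interpolation=cv2.INTER_CUBIC)
im=np.hstack([z(a),z(b)]); im=cv2.resize(im,(800,int(im.shape[0]*800/im.shape[1]))); cv2.imwrite('pics/l1.png',im)
E
```

```text
(np.float64(315.46655081461086), np.float64(259.414720877011)) crop off 190,60
```

View pics/l1.png

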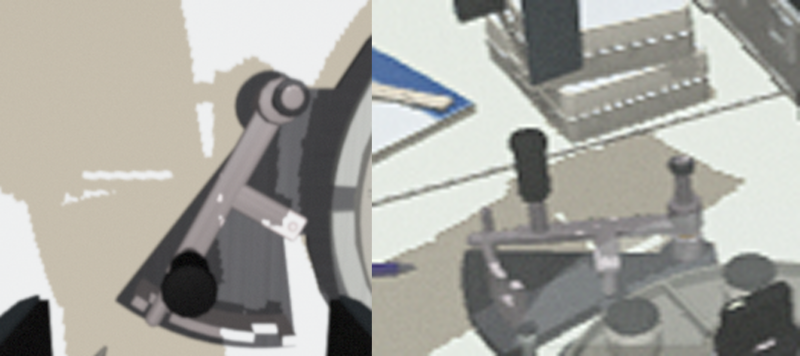

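Lever now points outward to about the right angle, the nose at the gate's outer end; checking its height by two views.

```bash
python3 - <<'E'
from h import *
f=cam('wrist'); g=cam('side')
x,y=map(int,proj(g,(530,175,80))); print('seen side',x-60+44,y-50+38.7)
for z in (114,118,124,134):
    p=ray(f,316.4,255,z); print(z,p.round(1),np.round(proj(g,p),1), 'ang',np.degrees(np.arctan2(p[1]-161.8,592-p[0]))+8.8, np.hypot(p[1]-161.8,592-p[0]))
E
```

```text
seen side 239 174.7
114 [499.9 195.  114. ] [238.8 173.7] ang 28.60980955575543 97.86488975007181
118 [501.1 195.1 118. ] [239.1 172.1] ang 28.94881640836432 96.79726767234692
124 [502.9 195.4 124. ] [239.4 169.7] ang 29.47155239010707 95.2023662953139
134 [505.9 195.8 134. ] [240.1 165.6] ang 30.38266259032825 92.56261448403266
```

```bash
python3 - <<'E'
from h import *
go(564,-19,150,8.8)
E
```

```text
0.0296 0.2205 0.0317  0.03 0.16 -0.10 n>= 6
```

Emit:
{"fn": "send_rows", "kwargs": {
  "targets": "0.0296 0.2205 0.0317 0 0 0 100;0.0296 0.2205 0.0317 0 0 0 100;0.0296 0.2205 0.0317 0 0 0 60;0.0296 0.2205 0.0317 0 0 0 60;0.0296 0.2205 0.0317 0 0 0 60;0.0296 0.2205 0.0317 0 0 0 60;0.0296 0.2205 0.0317 0 0 0 60;0.0296 0.2205 0.0317 0 0 0 60;0.0296 0.2205 0.0317 0 0 0 60;0.0296 0.2205 0.0317 0 0 0 60"
}}

```text
time_s: 8.52
ee_pos: [564.5, -17.4, 151.4]
ee_rot: [-180.0, 0.0, 8.8]
force: [-0.5, -1.0, -0.1]
gripper_width: 54.9
gripper_force: 0.0
```

```bash
python3 - <<'E'
from h import *
f=cam('wrist','k1'); s=env.state(); print(s['ee_pos'])
go(564.4,-19.5,79,8.8)
for z in (73,104): print(proj(f,(564.4,-19.5,z)))
E
```

```text
[564.57311152 -17.36566886 151.55801689]
-0.0005 0.0021 0.0726  -0.02 0.00 -0.00 n>= 2
(np.float64(320.48657009836296), np.float64(249.5106069123443))
(np.float64(320.8951259675666), np.float64(263.1528236990497))
```

View pics/k1.png

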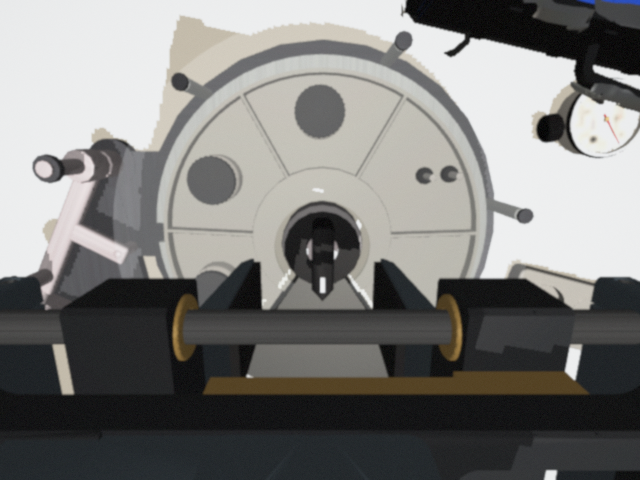

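Knob bar is at column 322, aligned with the fingers. Descend, grip, turn +63°.

Emit:
{"fn": "send_rows", "kwargs": {
  "targets": "0 0.0015 0.04 0 0 0 60;0 0.0015 0.0726 0 0 0 60;0 0.0015 0.0726 0 0 0 60;0 0.0015 0.0726 0 0 0 3;0 0.0015 0.0726 0 0 0 3;0 0.0015 0.0726 0 0 0 3;0 0.0015 0.0726 0 0 0 3;0 0.0015 0.0726 0 0 0 3;0 0.0015 0.0726 0 0 0 3;0 0.0015 0.0726 0 0 0 3;0 0.0015 0.0726 0 0 0 3;0 0.0015 0.0726 0 0 0 3",
  "grip_force": 25
}}

```text
time_s: 9.57
ee_pos: [565.5, -20.8, 79.7]
ee_rot: [179.9, -0.1, 8.7]
force: [-0.6, -3.0, 5.7]
gripper_width: 13.8
gripper_force: 25.0
```

Emit:
{"fn": "send_rows", "kwargs": {
  "targets": "0 0 0 0 0 -6 3;0 0 0 0 0 -12 3;0 0 0 0 0 -18 3;0 0 0 0 0 -24 3;0 0 0 0 0 -30 3;0 0 0 0 0 -36 3;0 0 0 0 0 -42 3;0 0 0 0 0 -48 3;0 0 0 0 0 -54 3;0 0 0 0 0 -60 3;0 0 0 0 0 -63 3;0 0 0 0 0 -63 3"
}}

```text
time_s: 10.57
ee_pos: [565.0, -20.2, 79.7]
ee_rot: [180.0, -0.0, 71.8]
force: [-1.5, -1.2, 5.6]
gripper_width: 13.9
gripper_force: 25.0
```

Emit:
{"fn": "send_rows", "kwargs": {
  "targets": "0 0 0 0 0 0 3;0 0 0 0 0 0 30;0 0 0 0 0 0 50;0 0 0 0 0 0 50;0 0 0 0 0 0 50;0 0 -0.04 0 0 0 50;0 0 -0.08 0 0 0 50;0 0 -0.11 0 0 0 50;0 0 -0.11 0 0 0 50;0 0 -0.11 0 0 0 50"
}}

```text
time_s: 11.4
ee_pos: [566.1, -20.1, 190.7]
ee_rot: [179.8, -0.1, 71.7]
force: [-0.2, -0.0, -0.3]
gripper_width: 45.5
gripper_force: 0.0
```

```bash
python3 - <<'E'
from h import *
s=env.state();print(s['ee_pos'],s['qpos'])
w=564.4-94*np.cos(np.radians(8.8)),-19.5-94*np.sin(np.radians(8.8));print(w)
go(w[0],w[1],190,98.8)
go(w[0],w[1],190,84)
E
```

```text
[566.08401701 -20.11894558 190.675041  ] [-3.20674433e+00  1.83127896e+01  9.31141466e+01  1.44639144e-02
  6.83333841e+01  1.50893989e+01]
(np.float64(471.50653214402405), np.float64(-33.88066861069958))
-0.0428 -0.0855 0.0003  0.24 -0.02 -27.10 n>= 4
-0.0428 -0.0855 0.0003  0.24 -0.05 -12.30 n>= 3
```

Emit:
{"fn": "send_rows", "kwargs": {
  "targets": "-0.0428 -0.0855 0 0 0 -27.1 100;-0.0428 -0.0855 0 0 0 -27.1 100;-0.0428 -0.0855 0 0 0 -27.1 100;-0.0428 -0.0855 0 0 0 -27.1 100;-0.0428 -0.0855 0 0 0 -27.1 100;-0.0428 -0.0855 0 0 0 -27.1 100;-0.0428 -0.0855 0 0 0 -27.1 100"
}}

```text
time_s: 11.98
ee_pos: [470.5, -33.8, 188.0]
ee_rot: [-179.9, -0.0, 98.7]
force: [0.5, -0.4, 0.2]
gripper_width: 89.3
gripper_force: 0.0
```

```bash
python3 - <<'E'
from h import *
f=cam('wrist','p1'); s=env.state(); print(s['ee_pos'],s['ee_rot'])
for r in (88,94): print(proj(f,(565-r*np.cos(np.radians(8.8)),-20-r*np.sin(np.radians(8.8)),58)))
E
```

```text
[470.6937992  -33.85217207 188.19022309] [-1.79936937e+02 -2.45316668e-02  9.87106461e+01]
(np.float64(326.03053713470024), np.float64(233.72006593398703))
(np.float64(318.8763467353825), np.float64(233.73554819881412))
```

View pics/p1.png

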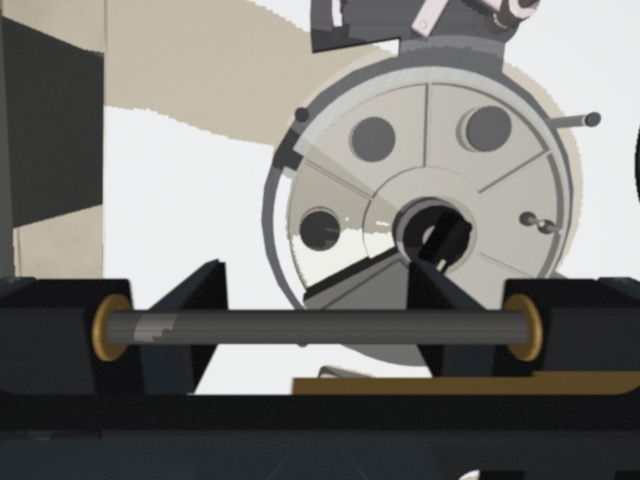

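Pot in the window at about (320,230), within 3 mm of expectation.

```bash
cat >> h.py <<'E'
def pot(f,u0,v0,z=58,w=28,t=115):
    u0,v0=int(u0),int(v0); g=cv2.cvtColor(f['image'],cv2.COLOR_BGR2GRAY)[v0-w:v0+w,u0-w:u0+w]
    n,l,s,c=cv2.connectedComponentsWithStats((g<t).astype(np.uint8)); i=l[w,w]
    if not i: i=1+np.argmax(s[1:,4])
    p=c[i]+[u0-w,v0-w]; print('blob',p.round(1),s[i]); return ray(f,*p,z)
E
python3 - <<'E'
from h import *
f=cam('wrist'); p=pot(f,320,230); print(p, np.hypot(*(p[:2]-[565,-20])), np.degrees(np.arctan2(*(p[:2]-[565,-20])[::-1]))%360)
go(p[0],p[1],44,98.8)
E
```

```text
blob [319. 230.] [   7    9   41   39 1262]
[471.93077715 -31.1945325   58.        ] 93.74005440776772 186.85868893219822
0.0024 0.0017 0.1443  -0.05 -0.02 -0.06 n>= 4
```

Emit:
{"fn": "send_rows", "kwargs": {
  "targets": "0.0024 0.0017 0.03 0 0 0 80;0.0024 0.0017 0.06 0 0 0 80;0.0024 0.0017 0.09 0 0 0 80;0.0024 0.0017 0.12 0 0 0 80;0.0024 0.0017 0.1443 0 0 0 80;0.0024 0.0017 0.1443 0 0 0 80;0.0024 0.0017 0.1443 0 0 0 60;0.0024 0.0017 0.1443 0 0 0 30;0.0024 0.0017 0.1443 0 0 0 30;0.0024 0.0017 0.1443 0 0 0 30;0.0024 0.0017 0.1443 0 0 0 30;0.0024 0.0017 0.1443 0 0 0 30",
  "grip_force": 20
}}

```text
time_s: 13.08
ee_pos: [472.0, -31.3, 45.0]
ee_rot: [180.0, 0.0, 98.8]
force: [0.1, 0.6, 0.2]
gripper_width: 35.6
gripper_force: 0.8
```

Emit:
{"fn": "send_rows", "kwargs": {
  "targets": "0 0 0 0 0 0 30;0 0 0 0 0 0 30;0 0 0 0 0 0 30;0 0 0 0 0 0 30"
}}

```text
time_s: 13.42
ee_pos: [472.0, -31.3, 44.9]
ee_rot: [180.0, 0.0, 98.8]
force: [-0.7, -0.9, 4.2]
gripper_width: 35.4
gripper_force: 20.0
```

Emit:
{"fn": "send_rows", "kwargs": {
  "targets": "0 0 -0.03 0 0 0 30;0 0 -0.065 0 0 0 30;0 0 -0.1 0 0 0 30;0 0 -0.14 0 0 0 30;0 0 -0.155 0 0 0 30;0 0 -0.155 0 0 0 30;0 0 -0.155 0 0 0 30"
}}

```text
time_s: 14.0
ee_pos: [471.7, -31.3, 199.7]
ee_rot: [179.9, 0.0, 98.8]
force: [0.1, 0.1, -1.6]
gripper_width: 35.0
gripper_force: 20.0
```

```bash
python3 - <<'E'
from h import *
s=env.state(); print(s['ee_pos'],s['gripper_width'],s['force'])
go(430,-280,200,5)
E
```

```text
[471.70837201 -31.32137392 199.71048182] 35.04157309834436 [ 0.10397568  0.11996935 -1.63653249]
-0.2394 -0.0792 -0.0003  0.05 -0.04 93.80 n>= 14
```

Emit:
{"fn": "send_rows", "kwargs": {
  "targets": "-0.018 -0.006 0 0 0 7 30;-0.036 -0.012 0 0 0 14 30;-0.054 -0.018 0 0 0 21 30;-0.072 -0.024 0 0 0 28 30;-0.09 -0.03 0 0 0 35 30;-0.108 -0.036 0 0 0 42 30;-0.126 -0.042 0 0 0 49 30;-0.144 -0.048 0 0 0 56 30;-0.162 -0.054 0 0 0 63 30;-0.18 -0.06 0 0 0 70 30;-0.198 -0.066 0 0 0 77 30;-0.216 -0.072 0 0 0 84 30"
}}

```text
time_s: 15.0
ee_pos: [432.1, -255.9, 196.8]
ee_rot: [-179.8, 0.2, 14.4]
force: [0.8, -0.7, -1.8]
gripper_width: 34.9
gripper_force: 20.0
```

```bash
python3 - <<'E'
from h import *
f=cam('wrist','r1'); s=env.state(); print(s['ee_pos'],s['ee_rot'],s['gripper_width'])
E
```

```text
[ 431.9878956  -259.10377886  196.85997928] [-179.96056733    0.25581401   14.13322443] 34.70415356012817
```

View pics/r1.png

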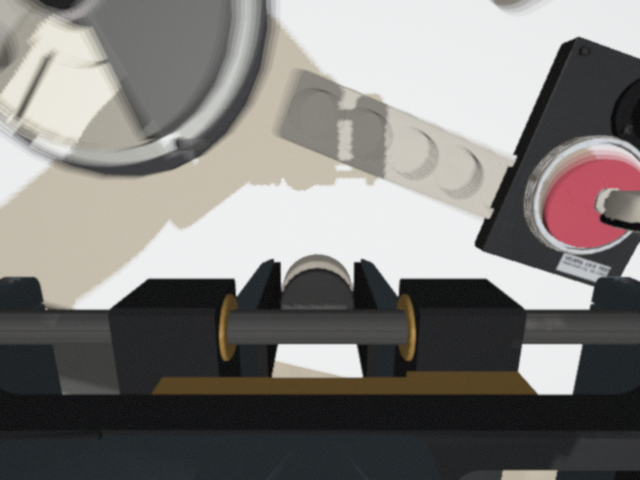

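Blurred view: rack runs from (291,101) to beneath the press base at about (500,185), pockets at about (318,111), (363,130), (408,148), (453,167). One sharper crop now that the arm rests.

```bash
python3 - <<'E'
from h import *
f=cam('wrist'); s=env.state(); print(s['ee_pos'],s['ee_rot'])
import pickle; pickle.dump(f,open('r2.pkl','wb'))
cv2.imwrite('pics/r2.png',cv2.resize(f['image'][20:260,250:550],None,fx=2.5,fy=2.5,interpolation=cv2.INTER_CUBIC))
E
```

```text
[ 432.19873062 -257.20232621  196.91928381] [-179.84011515    0.21150718   14.58454019]
```

View pics/r2.png

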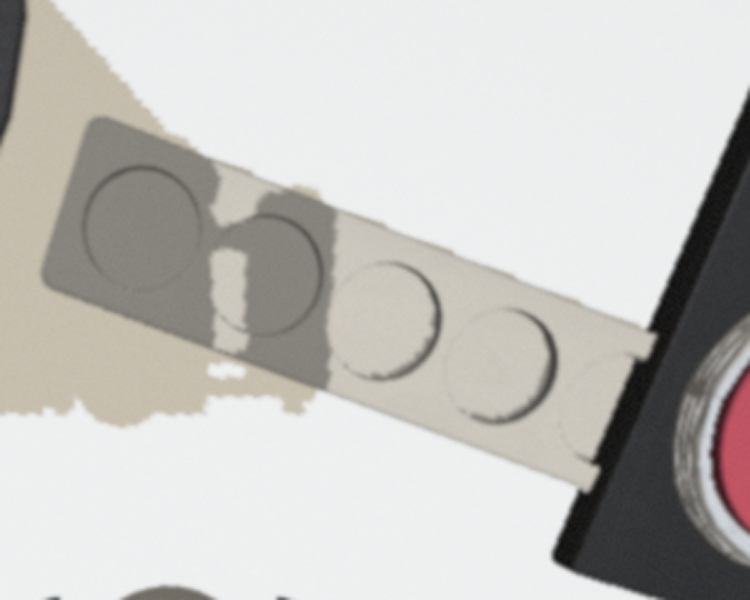

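Pocket rims centred at crop (142,229), (262,275), (383,321), (499,366).

```bash
python3 - <<'E'
from h import *
import pickle; f=pickle.load(open('r2.pkl','rb'))
P=np.array([ray(f,250+u/2.5,20+v/2.5,16)[:2] for u,v in [(142,229),(262,275),(383,321),(499,366)]])
print(P.round(1), np.hypot(*np.diff(P,axis=0).T))
C=np.array([ray(f,250+u/2.5,20+v/2.5,16)[:2] for u,v in [(95,117),(43,283)]]);print(C,np.hypot(*(C[1]-C[0])))
g=cam('side'); print([np.round(proj(g,(*p,16))) for p in P])
d=P[-1]-P[0]; print(np.degrees(np.arctan2(*d[::-1])))
E
```

```text
[[ 525.8 -225.5]
 [ 521.1 -271.8]
 [ 516.2 -319.6]
 [ 511.2 -366.6]] [46.52681543 48.0050762  47.27138821]
[[ 557.95538162 -200.72216368]
 [ 498.83363801 -194.78298684]] 59.41930989890746
[array([332., 319.]), array([341., 337.]), array([352., 356.]), array([363., 378.])]
-95.9225833957895
```

```bash
python3 - <<'E'
from h import *
s=env.state(); print(s['ee_pos'],s['gripper_width']); go(516.3,-320,80,84)
E
```

```text
[ 432.35412851 -255.83810586  197.16449943] 34.85484712954898
0.0652 0.0839 0.1166  -0.30 0.02 -69.24 n>= 10
```

Emit:
{"fn": "send_rows", "kwargs": {
  "targets": "0.0065 0.0084 0 0 0 -7 30;0.013 0.0168 0 0 0 -14 30;0.0196 0.0252 0 0 0 -21 30;0.026 0.0336 0 0 0 -28 30;0.0326 0.042 0 0 0 -35 30;0.039 0.05 0 0 0 -42 30;0.046 0.059 0 0 0 -49 30;0.052 0.067 0 0 0 -56 30;0.0587 0.0755 0 0 0 -63 30;0.0652 0.0839 0.03 0 0 -69.24 30;0.0652 0.0839 0.07 0 0 -69.24 30;0.0652 0.0839 0.1 0 0 -69.24 30"
}}

```text
time_s: 16.15
ee_pos: [517.4, -318.3, 96.1]
ee_rot: [-179.8, -0.1, 84.2]
force: [-0.4, 0.3, -1.2]
gripper_width: 34.8
gripper_force: 20.0
```

Emit:
{"fn": "send_rows", "kwargs": {
  "targets": "0 0 0 0 0 0 30;0 0 0 0 0 0 30;0 0 0 0 0 0 30"
}}

```text
time_s: 16.4
ee_pos: [519.1, -320.1, 100.7]
ee_rot: [179.9, 0.0, 84.1]
force: [0.3, -0.0, -0.2]
gripper_width: 34.8
gripper_force: 20.0
```

```bash
python3 - <<'E'
from h import *
s=env.state(); print(s['ee_pos'],s['gripper_width'],s['force']); go(516.3,-320,23.5,84)
E
```

```text
[ 519.09372397 -320.08780765  100.725807  ] 34.80286308310412 [ 0.30524114 -0.02263825 -0.19099835]
-0.0002 -0.0029 0.0772  0.09 0.03 0.12 n>= 2
```

Emit:
{"fn": "send_rows", "kwargs": {
  "targets": "0 -0.003 0.03 0 0 0 30;0 -0.003 0.05 0 0 0 30;0 -0.003 0.06 0 0 0 30;0 -0.003 0.067 0 0 0 30;0 -0.003 0.073 0 0 0 30;0 -0.003 0.077 0 0 0 30;0 -0.003 0.077 0 0 0 30;0 -0.003 0.077 0 0 0 30"
}}

```text
time_s: 17.07
ee_pos: [515.7, -320.2, 23.4]
ee_rot: [179.9, 0.0, 84.0]
force: [0.0, 0.0, 1.0]
gripper_width: 35.1
gripper_force: 20.0
```

```bash
python3 - <<'E'
from h import *
s=env.state(); print(s['ee_pos'],s['gripper_width'],s['force'])
E
```

```text
[ 515.72372579 -320.24687214   23.38129136] 35.135707134369845 [0.03906978 0.0488582  1.04696359]
```

Emit:
{"fn": "send_rows", "kwargs": {
  "targets": "0 0 0 0 0 0 60;0 0 0 0 0 0 75;0 0 0 0 0 0 75;0 0 0 0 0 0 75;0 0 0 0 0 0 75;0 0 -0.03 0 0 0 75;0 0 -0.07 0 0 0 75;0 0 -0.11 0 0 0 75;0 0 -0.15 0 0 0 75;0 0 -0.15 0 0 0 75;0 0 -0.15 0 0 0 75"
}}

```text
time_s: 17.98
ee_pos: [516.4, -320.8, 175.6]
ee_rot: [179.7, 0.2, 84.0]
force: [-0.1, 0.2, -0.6]
gripper_width: 68.3
gripper_force: 0.0
```

```bash
cat >> h.py <<'E'
PK=[(525.5,-226.5),(521,-272.8),(516.3,-320)]
def chk(k,n='side'):
    g=cam(n); x,y=PK[k]; q=proj(g,(x,y,36)); print(n,'expect',np.round(q,1)); p=pot(g,*q,z=36,w=18,t=100); print(p.round(1), 'err',(p[:2]-PK[k]).round(1))
E
python3 - <<'E'
from h import *
s=env.state(); print(s['ee_pos'],s['gripper_width'])
chk(2); chk(2,'scene'); go(565,-20.3,150,71.8)
E
```

```text
[ 516.42976371 -320.79775814  175.60225363] 68.25226375780186
side expect [352.4 349.5]
blob [351.7 352. ] [  7  13  22  17 261]
[ 512.5 -324.2   36. ] err [-3.8 -4.2]
scene expect [437.6 309. ]
blob [434.  310.7] [  0  14  29  12 227]
[ 507.5 -316.7   36. ] err [-8.8  3.3]
0.3028 0.0192 0.0219  -0.09 -0.04 12.24 n>= 8
```

Emit:
{"fn": "send_rows", "kwargs": {
  "targets": "0.04 0.0026 0 0 0 2 60;0.08 0.005 0 0 0 4 60;0.12 0.008 0 0 0 6 60;0.16 0.01 0 0 0 8 60;0.2 0.013 0 0 0 10 60;0.24 0.016 0 0 0 12 60;0.27 0.018 0 0 0 12.2 60;0.3028 0.0192 0.02 0 0 12.2 60;0.3028 0.0192 0.022 0 0 12.2 60;0.3028 0.0192 0.022 0 0 12.2 60;0.3028 0.0192 0.022 0 0 12.2 60"
}}

```text
time_s: 19.0
ee_pos: [564.7, -21.0, 149.0]
ee_rot: [-179.8, 0.1, 71.9]
force: [0.5, 0.2, -1.0]
gripper_width: 55.0
gripper_force: 0.0
```

```bash
python3 - <<'E'
from h import *
go(565,-20.3,79,71.8)
E
```

```text
0.0009 0.0003 0.0700  -0.19 0.08 0.07 n>= 2
```

Emit:
{"fn": "send_rows", "kwargs": {
  "targets": "0.001 0 0.04 0 0 0 60;0.001 0 0.07 0 0 0 60;0.001 0 0.07 0 0 0 60;0.001 0 0.07 0 0 0 3;0.001 0 0.07 0 0 0 3;0.001 0 0.07 0 0 0 3;0.001 0 0.07 0 0 0 3;0.001 0 0.07 0 0 0 3;0.001 0 0.07 0 0 0 3;0.001 0 0.07 0 0 0 3;0.001 0 0.07 0 0 0 3;0.001 0 0.07 0 0 0 3",
  "grip_force": 25
}}

```text
time_s: 20.0
ee_pos: [565.3, -19.5, 81.3]
ee_rot: [-179.9, -0.0, 71.9]
force: [-2.7, 1.0, 6.1]
gripper_width: 13.8
gripper_force: 25.0
```

Emit:
{"fn": "send_rows", "kwargs": {
  "targets": "0 0 0 0 0 -6 3;0 0 0 0 0 -12 3;0 0 0 0 0 -18 3;0 0 0 0 0 -24 3;0 0 0 0 0 -30 3;0 0 0 0 0 -36 3;0 0 0 0 0 -42 3;0 0 0 0 0 -48 3;0 0 0 0 0 -54 3;0 0 0 0 0 -59 3;0 0 0 0 0 -59 3;0 0 0 0 0 -59 3"
}}

```text
time_s: 21.0
ee_pos: [563.8, -19.8, 81.3]
ee_rot: [-179.8, -0.1, 130.9]
force: [-7.3, 0.8, 7.5]
gripper_width: 14.1
gripper_force: 25.0
```

Emit:
{"fn": "send_rows", "kwargs": {
  "targets": "0 0 0 0 0 0 3;0 0 0 0 0 0 30;0 0 0 0 0 0 50;0 0 0 0 0 0 50;0 0 0 0 0 0 50;0 0 -0.04 0 0 0 50;0 0 -0.08 0 0 0 50;0 0 -0.11 0 0 0 50;0 0 -0.11 0 0 0 50;0 0 -0.11 0 0 0 50"
}}

```text
time_s: 21.83
ee_pos: [567.3, -19.9, 192.5]
ee_rot: [179.8, 0.2, 130.8]
force: [-0.7, 0.3, -0.6]
gripper_width: 45.9
gripper_force: 0.0
```

```bash
python3 - <<'E'
from h import *
s=env.state();print(s['ee_pos'],s['qpos'][5]); go(471.8,-33,190,98.8)
E
```

```text
[567.26853202 -19.89574124 192.50381846] -44.011468069352595
0.0525 -0.0808 0.0021  0.24 0.13 32.04 n>= 5
```

Emit:
{"fn": "send_rows", "kwargs": {
  "targets": "0.0525 -0.0808 0 0 0 32 100;0.0525 -0.0808 0 0 0 32 100;0.0525 -0.0808 0 0 0 32 100;0.0525 -0.0808 0 0 0 32 85;0.0525 -0.0808 0 0 0 32 80;0.0525 -0.0808 0 0 0 32 80;0.0525 -0.0808 0 0 0 32 80;0.0525 -0.0808 0 0 0 32 80;0.0525 -0.0808 0 0 0 32 80"
}}

```text
time_s: 22.58
ee_pos: [470.5, -32.9, 190.0]
ee_rot: [-179.9, -0.0, 98.9]
force: [0.5, 0.1, 0.2]
gripper_width: 72.7
gripper_force: 0.0
```

```bash
cat >> h.py <<'E'
def win():
    f=cam('wrist'); s=env.state(); print(s['ee_pos'],s['ee_rot'])
    q=proj(f,(471.8,-33,58)); p=pot(f,*q); d=p[:2]-[565,-20]; print(np.round(q), p, 'r',np.hypot(*d), 'ang',np.degrees(np.arctan2(*d[::-1]))%360)
    go(p[0],p[1],44,98.8); return f
E
python3 - <<'E'
from h import *
win()
E
```

```text
[470.52659548 -32.85456721 190.10633049] [-1.79949930e+02 -1.90114087e-02  9.88902833e+01]
blob [320.8 238.2] [  12   15   40   39 1212]
[319. 233.] [474.37102372 -37.42005095  58.        ] r 92.28797059698876 ang 190.88028494379301
-0.0052 0.0032 0.1461  -0.05 -0.02 0.09 n>= 4
```

Emit:
{"fn": "send_rows", "kwargs": {
  "targets": "-0.005 0.003 0.03 0 0 0 80;-0.005 0.003 0.06 0 0 0 80;-0.005 0.003 0.09 0 0 0 80;-0.005 0.003 0.12 0 0 0 80;-0.005 0.003 0.1455 0 0 0 80;-0.005 0.003 0.1455 0 0 0 80;-0.005 0.003 0.1455 0 0 0 60;-0.005 0.003 0.1455 0 0 0 30;-0.005 0.003 0.1455 0 0 0 30;-0.005 0.003 0.1455 0 0 0 30;-0.005 0.003 0.1455 0 0 0 30;-0.005 0.003 0.1455 0 0 0 30",
  "grip_force": 20
}}

```text
time_s: 23.63
ee_pos: [474.5, -37.4, 45.6]
ee_rot: [179.9, 0.0, 98.8]
force: [-0.6, 0.4, -0.2]
gripper_width: 35.6
gripper_force: 0.7
```

Emit:
{"fn": "send_rows", "kwargs": {
  "targets": "0 0 0 0 0 0 30;0 0 0 0 0 0 30;0 0 0 0 0 0 30;0 0 0 0 0 0 30;0 0 -0.03 0 0 0 30;0 0 -0.065 0 0 0 30;0 0 -0.1 0 0 0 30;0 0 -0.11 0 0 0 30;0 0 -0.11 0 0 0 30;0 0 -0.11 0 0 0 30"
}}

```text
time_s: 24.47
ee_pos: [473.9, -37.4, 154.8]
ee_rot: [-180.0, -0.0, 98.8]
force: [-0.7, -0.5, -0.9]
gripper_width: 35.1
gripper_force: 20.0
```

```bash
python3 - <<'E'
from h import *
s=env.state();print(s['ee_pos'],s['gripper_width'],s['force']); go(521,-272.8,120,84)
E
```

```text
[473.92135088 -37.36257012 154.77361774] 35.0929977858416 [-0.74649928 -0.45030233 -0.9064908 ]
-0.2399 0.0104 0.0347  -0.01 -0.01 14.84 n>= 6
```

Emit:
{"fn": "send_rows", "kwargs": {
  "targets": "-0.03 0.001 0 0 0 3 30;-0.065 0.003 0 0 0 6 30;-0.1 0.004 0 0 0 9 30;-0.135 0.006 0 0 0 12 30;-0.17 0.007 0 0 0 14.8 30;-0.205 0.009 0 0 0 14.8 30;-0.23 0.01 0.01 0 0 14.8 30;-0.2399 0.0104 0.03 0 0 14.8 30;-0.2399 0.0104 0.0347 0 0 14.8 30;-0.2399 0.0104 0.0347 0 0 14.8 30;-0.2399 0.0104 0.0347 0 0 14.8 30;-0.2399 0.0104 0.0347 0 0 14.8 30"
}}

```text
time_s: 25.47
ee_pos: [521.4, -271.7, 120.5]
ee_rot: [-180.0, -0.0, 84.1]
force: [0.5, -1.4, -0.3]
gripper_width: 35.1
gripper_force: 20.0
```

```bash
python3 - <<'E'
from h import *
s=env.state();print(s['ee_pos'],s['gripper_width'],s['force']); go(521,-272.8,24.2,84)
E
```

```text
[ 521.37319522 -271.73217057  120.54141037] 35.106878077480964 [ 0.46357789 -1.43332062 -0.28714887]
-0.0011 -0.0002 0.0963  -0.02 -0.03 0.10 n>= 3
```

Emit:
{"fn": "send_rows", "kwargs": {
  "targets": "-0.001 0 0.04 0 0 0 30;-0.001 0 0.07 0 0 0 30;-0.001 0 0.08 0 0 0 30;-0.001 0 0.087 0 0 0 30;-0.001 0 0.093 0 0 0 30;-0.001 0 0.0963 0 0 0 30;-0.001 0 0.0963 0 0 0 30;-0.001 0 0.0963 0 0 0 30"
}}

```text
time_s: 26.13
ee_pos: [522.1, -274.2, 25.2]
ee_rot: [179.9, 0.0, 84.0]
force: [-0.2, 0.6, -1.0]
gripper_width: 34.7
gripper_force: 20.0
```

Emit:
{"fn": "send_rows", "kwargs": {
  "targets": "0 0 0 0 0 0 60;0 0 0 0 0 0 75;0 0 0 0 0 0 75;0 0 0 0 0 0 75;0 0 0 0 0 0 75;0 0 -0.03 0 0 0 75;0 0 -0.07 0 0 0 75;0 0 -0.11 0 0 0 75;0 0 -0.14 0 0 0 60;0 0 -0.14 0 0 0 60;0 0 -0.14 0 0 0 60"
}}

```text
time_s: 27.05
ee_pos: [522.3, -274.4, 166.3]
ee_rot: [179.7, 0.1, 84.0]
force: [-0.0, 0.0, -1.5]
gripper_width: 54.8
gripper_force: 0.0
```

```bash
python3 - <<'E'
from h import *
s=env.state();print(s['ee_pos'],s['gripper_width'],s['force']); go(565,-20.3,150,130.8)
E
```

```text
[ 522.2752343  -274.38727998  166.2750904 ] 54.82356649593141 [-0.04861453  0.03116595 -1.5135425 ]
0.2572 0.0160 0.0159  0.20 0.20 -46.76 n>= 7
```

Emit:
{"fn": "send_rows", "kwargs": {
  "targets": "0.03 0.002 0 0 0 -6 60;0.065 0.004 0 0 0 -12 60;0.1 0.006 0 0 0 -18 60;0.135 0.008 0 0 0 -24 60;0.17 0.01 0 0 0 -30 60;0.205 0.013 0 0 0 -36 60;0.235 0.015 0 0 0 -42 60;0.2572 0.016 0.01 0 0 -46.8 60;0.2572 0.016 0.016 0 0 -46.8 60;0.2572 0.016 0.016 0 0 -46.8 60;0.2572 0.016 0.016 0 0 -46.8 60;0.2572 0.016 0.016 0 0 -46.8 60"
}}

```text
time_s: 28.05
ee_pos: [563.5, -20.8, 147.6]
ee_rot: [-179.9, -0.0, 130.7]
force: [-0.2, -0.6, 0.7]
gripper_width: 54.6
gripper_force: 0.0
```

```bash
python3 - <<'E'
from h import *
s=env.state();print(s['ee_pos']);go(565,-20,79.5,130.8)
E
```

```text
[563.54567085 -20.75441606 147.59043633]
-0.0004 0.0017 0.0681  -0.06 -0.03 -0.06 n>= 2
```

Emit:
{"fn": "send_rows", "kwargs": {
  "targets": "0 0.0015 0.04 0 0 0 60;0 0.0015 0.068 0 0 0 60;0 0.0015 0.068 0 0 0 60;0 0.0015 0.068 0 0 0 3;0 0.0015 0.068 0 0 0 3;0 0.0015 0.068 0 0 0 3;0 0.0015 0.068 0 0 0 3;0 0.0015 0.068 0 0 0 3;0 0.0015 0.068 0 0 0 3;0 0.0015 0.068 0 0 0 3;0 0.0015 0.068 0 0 0 3;0 0.0015 0.068 0 0 0 3",
  "grip_force": 25
}}

```text
time_s: 29.05
ee_pos: [564.0, -20.0, 80.9]
ee_rot: [-179.8, 0.0, 130.9]
force: [-3.2, -3.7, 5.4]
gripper_width: 14.2
gripper_force: 25.0
```

Emit:
{"fn": "send_rows", "kwargs": {
  "targets": "0 0 0 0 0 -6 3;0 0 0 0 0 -12 3;0 0 0 0 0 -18 3;0 0 0 0 0 -24 3;0 0 0 0 0 -30 3;0 0 0 0 0 -36 3;0 0 0 0 0 -42 3;0 0 0 0 0 -48 3;0 0 0 0 0 -54 3;0 0 0 0 0 -58 3;0 0 0 0 0 -58 3;0 0 0 0 0 -58 3"
}}

```text
time_s: 30.05
ee_pos: [563.6, -21.0, 80.9]
ee_rot: [-179.8, -0.2, -171.1]
force: [-5.4, -7.4, 6.3]
gripper_width: 13.8
gripper_force: 25.0
```

Emit:
{"fn": "send_rows", "kwargs": {
  "targets": "0 0 0 0 0 0 3;0 0 0 0 0 0 30;0 0 0 0 0 0 50;0 0 0 0 0 0 50;0 0 0 0 0 0 50;0 0 -0.04 0 0 0 50;0 0 -0.08 0 0 0 50;0 0 -0.11 0 0 0 50;0 0 -0.11 0 0 0 50;0 0 -0.11 0 0 0 50"
}}

```text
time_s: 30.88
ee_pos: [566.2, -18.5, 192.1]
ee_rot: [-180.0, 0.3, -171.1]
force: [0.5, -0.6, 1.0]
gripper_width: 45.5
gripper_force: 0.0
```

```bash
python3 - <<'E'
from h import *
s=env.state();print(s['ee_pos'],s['qpos'][5]); go(471.8,-33,190,98.8)
E
```

```text
[566.23926259 -18.48387158 192.05979292] -101.90751182495056
0.0956 0.0002 0.0016  0.18 0.24 90.06 n>= 13
```

Emit:
{"fn": "send_rows", "kwargs": {
  "targets": "0.0956 0 0 0 0 7 80;0.0956 0 0 0 0 14 80;0.0956 0 0 0 0 21 80;0.0956 0 0 0 0 28 80;0.0956 0 0 0 0 35 80;0.0956 0 0 0 0 42 80;0.0956 0 0 0 0 49 80;0.0956 0 0 0 0 56 80;0.0956 0 0 0 0 63 80;0.0956 0 0 0 0 70 80;0.0956 0 0 0 0 77 80;0.0956 0 0 0 0 84 80"
}}

```text
time_s: 31.88
ee_pos: [469.4, -33.1, 188.2]
ee_rot: [-179.8, -0.1, 104.5]
force: [0.2, -0.4, -0.5]
gripper_width: 72.9
gripper_force: 0.0
```

Emit:
{"fn": "send_rows", "kwargs": {
  "targets": "0 0 0 0 0 6 80;0 0 0 0 0 6 80;0 0 0 0 0 6 80;0 0 0 0 0 6 80"
}}

```text
time_s: 32.22
ee_pos: [470.1, -33.3, 189.2]
ee_rot: [-179.9, -0.0, 99.0]
force: [0.5, 0.3, -0.4]
gripper_width: 72.5
gripper_force: 0.0
```

```bash
python3 - <<'E'
from h import *
win()
E
```

```text
[470.21833768 -33.34046371 189.45115914] [-1.79926253e+02 -2.39255219e-02  9.89456500e+01]
blob [319.5 236.7] [   9   14   40   39 1218]
[319. 232.] [472.57646496 -36.60710482  58.        ] r 93.90370471943963 ang 190.18648014587
-0.0037 0.0020 0.1454  -0.07 -0.02 0.15 n>= 4
```

Emit:
{"fn": "send_rows", "kwargs": {
  "targets": "-0.0037 0.002 0.03 0 0 0 80;-0.0037 0.002 0.06 0 0 0 80;-0.0037 0.002 0.09 0 0 0 80;-0.0037 0.002 0.12 0 0 0 80;-0.0037 0.002 0.145 0 0 0 80;-0.0037 0.002 0.145 0 0 0 80;-0.0037 0.002 0.145 0 0 0 60;-0.0037 0.002 0.145 0 0 0 30;-0.0037 0.002 0.145 0 0 0 30;-0.0037 0.002 0.145 0 0 0 30;-0.0037 0.002 0.145 0 0 0 30;-0.0037 0.002 0.145 0 0 0 30",
  "grip_force": 20
}}

```text
time_s: 33.27
ee_pos: [473.4, -36.8, 45.7]
ee_rot: [179.9, 0.0, 98.8]
force: [-0.2, -0.4, 0.8]
gripper_width: 35.7
gripper_force: 0.5
```

Emit:
{"fn": "send_rows", "kwargs": {
  "targets": "0 0 0 0 0 0 30;0 0 0 0 0 0 30;0 0 0 0 0 0 30;0 0 0 0 0 0 30;0 0 -0.03 0 0 0 30;0 0 -0.065 0 0 0 30;0 0 -0.1 0 0 0 30;0 0 -0.11 0 0 0 30;0 0 -0.11 0 0 0 30;0 0 -0.11 0 0 0 30"
}}

```text
time_s: 34.1
ee_pos: [472.9, -36.7, 154.9]
ee_rot: [180.0, -0.0, 98.8]
force: [-0.5, -0.1, -0.3]
gripper_width: 34.7
gripper_force: 20.0
```

```bash
python3 - <<'E'
from h import *
s=env.state();print(s['ee_pos'],s['gripper_width'],s['force']); go(525.5,-226.5,120,84)
E
```

```text
[472.89373507 -36.73961253 154.88675464] 34.6827051502882 [-0.54980276 -0.1027428  -0.30841401]
-0.1956 0.0228 0.0349  0.01 -0.00 14.84 n>= 5
```

Emit:
{"fn": "send_rows", "kwargs": {
  "targets": "-0.03 0.003 0 0 0 3 30;-0.065 0.007 0 0 0 6 30;-0.1 0.012 0 0 0 9 30;-0.135 0.016 0 0 0 12 30;-0.165 0.019 0 0 0 14.8 30;-0.1956 0.0228 0 0 0 14.8 30;-0.1956 0.0228 0.02 0 0 14.8 30;-0.1956 0.0228 0.0347 0 0 14.8 30;-0.1956 0.0228 0.0347 0 0 14.8 30;-0.1956 0.0228 0.0347 0 0 14.8 30;-0.1956 0.0228 0.0347 0 0 14.8 30;-0.1956 0.0228 0.0347 0 0 14.8 30"
}}

```text
time_s: 35.1
ee_pos: [526.1, -226.3, 120.9]
ee_rot: [180.0, 0.0, 84.1]
force: [0.2, -0.1, -1.1]
gripper_width: 34.8
gripper_force: 20.0
```

```bash
python3 - <<'E'
from h import *
s=env.state();print(s['ee_pos'],s['gripper_width'],s['force']); go(525.5,-226.8,24.2,84)
E
```

```text
[ 526.0849748  -226.32330755  120.86876214] 34.80195782869248 [ 0.16864672 -0.05581174 -1.0746598 ]
-0.0005 -0.0006 0.0967  0.05 0.01 0.07 n>= 3
```

Emit:
{"fn": "send_rows", "kwargs": {
  "targets": "-0.0005 -0.0006 0.04 0 0 0 30;-0.0005 -0.0006 0.07 0 0 0 30;-0.0005 -0.0006 0.08 0 0 0 30;-0.0005 -0.0006 0.087 0 0 0 30;-0.0005 -0.0006 0.093 0 0 0 30;-0.0005 -0.0006 0.0967 0 0 0 30;-0.0005 -0.0006 0.0967 0 0 0 30;-0.0005 -0.0006 0.0967 0 0 0 30"
}}

```text
time_s: 35.77
ee_pos: [525.9, -227.3, 24.7]
ee_rot: [179.9, 0.0, 84.0]
force: [0.4, 0.3, -0.1]
gripper_width: 35.3
gripper_force: 20.0
```

Emit:
{"fn": "send_rows", "kwargs": {
  "targets": "0 0 0 0 0 0 60;0 0 0 0 0 0 75;0 0 0 0 0 0 75;0 0 0 0 0 0 75;0 0 0 0 0 0 75;0 0 -0.03 0 0 0 75;0 0 -0.07 0 0 0 75;0 0 -0.11 0 0 0 75;0 0 -0.15 0 0 0 60;0 0 -0.17 0 0 0 60;0 0 -0.17 0 0 0 60"
}}

```text
time_s: 36.68
ee_pos: [527.9, -228.2, 199.7]
ee_rot: [179.4, 0.2, 84.0]
force: [-0.5, -0.3, 0.1]
gripper_width: 54.8
gripper_force: 0.0
```

```bash
python3 - <<'E'
from h import *
s=env.state();print(s['ee_pos'],s['gripper_width']); go(440,-230,200,14.8)
E
```

```text
[ 527.89031462 -228.22328469  199.68344752] 54.770942473117316
-0.0109 -0.0872 -0.0012  0.68 -0.20 69.24 n>= 10
```

Emit:
{"fn": "send_rows", "kwargs": {
  "targets": "-0.0109 -0.0872 0 0 0 7 60;-0.0109 -0.0872 0 0 0 14 60;-0.0109 -0.0872 0 0 0 21 60;-0.0109 -0.0872 0 0 0 28 60;-0.0109 -0.0872 0 0 0 35 60;-0.0109 -0.0872 0 0 0 42 60;-0.0109 -0.0872 0 0 0 49 60;-0.0109 -0.0872 0 0 0 56 60;-0.0109 -0.0872 0 0 0 63 60;-0.0109 -0.0872 0 0 0 69.2 60;-0.0109 -0.0872 0 0 0 69.2 60;-0.0109 -0.0872 0 0 0 69.2 60"
}}

```text
time_s: 37.68
ee_pos: [436.7, -228.5, 192.8]
ee_rot: [-179.9, 0.1, 15.0]
force: [-0.0, -0.1, -0.0]
gripper_width: 54.4
gripper_force: 0.0
```

Emit:
{"fn": "send_rows", "kwargs": {
  "targets": "0 0 0 0 0 0 60;0 0 0 0 0 0 60;0 0 0 0 0 0 60"
}}

```text
time_s: 37.93
ee_pos: [437.2, -228.7, 193.5]
ee_rot: [-180.0, 0.0, 14.9]
force: [0.1, 0.2, -1.5]
gripper_width: 54.5
gripper_force: 0.0
```

```bash
python3 - <<'E'
from h import *
f=cam('wrist','r3')
for k in range(3):
    x,y=PK[k]; q=proj(f,(x,y,36)); print(np.round(q)); p=pot(f,*q,z=36,w=24,t=100); print(p.round(1),'err',(p[:2]-PK[k]).round(1))
s=env.state();print(s['ee_pos']); go(565,-20,150,8.8)
E
```

```text
[342. 127.]
blob [343.7 126.6] [   7    4   40   42 1359]
[ 525.9 -228.2   36. ] err [ 0.4 -1.7]
[392. 146.]
blob [394.2 145.7] [   8    2   39   43 1237]
[ 521.9 -274.7   36. ] err [ 0.9 -1.9]
[442. 166.]
blob [441.7 166.8] [   6    6   39   41 1190]
[ 515.6 -320.2   36. ] err [-0.7 -0.2]
[ 437.17415972 -228.72591003  193.56968324]
0.1772 -0.1689 0.0436  -0.01 0.01 6.08 n>= 6
```

View pics/r3.png

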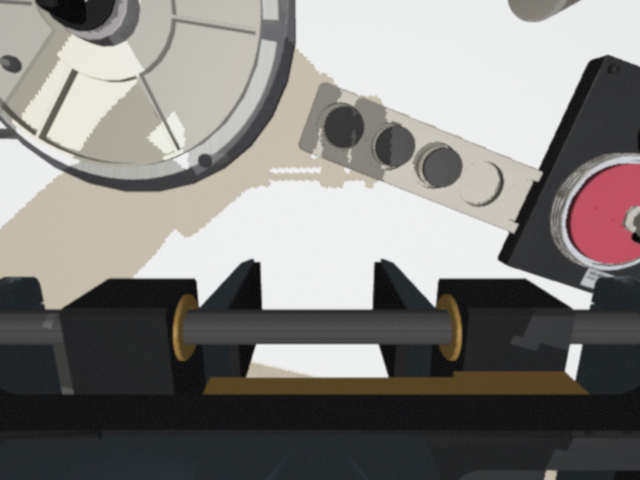

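All three caps sit in pockets 1–3 within 2 mm. Now to the knob for the half-turn back.

Emit:
{"fn": "send_rows", "kwargs": {
  "targets": "0.03 -0.028 0 0 0 1 60;0.06 -0.056 0 0 0 2 60;0.09 -0.084 0 0 0 3 60;0.12 -0.112 0 0 0 4 60;0.15 -0.14 0.02 0 0 5 60;0.1772 -0.1689 0.0436 0 0 6 60;0.1772 -0.1689 0.0436 0 0 6 60;0.1772 -0.1689 0.0436 0 0 6 60;0.1772 -0.1689 0.0436 0 0 6 60;0.1772 -0.1689 0.0436 0 0 6 60"
}}

```text
time_s: 38.82
ee_pos: [565.2, -21.3, 150.9]
ee_rot: [180.0, -0.1, 8.8]
force: [0.1, -0.9, 1.3]
gripper_width: 54.8
gripper_force: 0.0
```

```bash
python3 - <<'E'
from h import *
s=env.state();print(s['ee_pos'],s['qpos'][5]);go(565,-20,79.5,8.8)
E
```

```text
[565.16066638 -21.31991206 150.94389685] 77.90577710711337
-0.0000 -0.0014 0.0714  0.04 -0.05 0.00 n>= 2
```

Emit:
{"fn": "send_rows", "kwargs": {
  "targets": "0 -0.001 0.04 0 0 0 60;0 -0.001 0.07 0 0 0 60;0 -0.001 0.07 0 0 0 60;0 -0.001 0.07 0 0 0 3;0 -0.001 0.07 0 0 0 3;0 -0.001 0.07 0 0 0 3;0 -0.001 0.07 0 0 0 3;0 -0.001 0.07 0 0 0 3;0 -0.001 0.07 0 0 0 3;0 -0.001 0.07 0 0 0 3;0 -0.001 0.07 0 0 0 3;0 -0.001 0.07 0 0 0 3",
  "grip_force": 25
}}

```text
time_s: 39.82
ee_pos: [565.9, -20.7, 81.1]
ee_rot: [179.8, -0.1, 8.9]
force: [-0.9, -5.2, 2.5]
gripper_width: 13.8
gripper_force: 25.0
```

Emit:
{"fn": "send_rows", "kwargs": {
  "targets": "0 0 0 0 0 -6 3;0 0 0 0 0 -12 3;0 0 0 0 0 -18 3;0 0 0 0 0 -24 3;0 0 0 0 0 -30 3;0 0 0 0 0 -36 3;0 0 0 0 0 -42 3;0 0 0 0 0 -48 3;0 0 0 0 0 -54 3;0 0 0 0 0 -60 3;0 0 0 0 0 -60 3;0 0 0 0 0 -60 3"
}}

```text
time_s: 40.82
ee_pos: [565.2, -19.9, 81.0]
ee_rot: [179.9, 0.1, 68.7]
force: [-1.8, -4.3, 5.7]
gripper_width: 13.7
gripper_force: 25.0
```

Emit:
{"fn": "send_rows", "kwargs": {
  "targets": "0 0 0 0 0 -6 3;0 0 0 0 0 -12 3;0 0 0 0 0 -18 3;0 0 0 0 0 -24 3;0 0 0 0 0 -30 3;0 0 0 0 0 -36 3;0 0 0 0 0 -42 3;0 0 0 0 0 -48 3;0 0 0 0 0 -54 3;0 0 0 0 0 -60 3;0 0 0 0 0 -60 3;0 0 0 0 0 -60 3"
}}

```text
time_s: 41.82
ee_pos: [564.1, -20.0, 81.0]
ee_rot: [-179.9, 0.0, 128.7]
force: [-5.2, -5.1, 7.5]
gripper_width: 14.2
gripper_force: 25.0
```

Emit:
{"fn": "send_rows", "kwargs": {
  "targets": "0 0 0 0 0 -6 3;0 0 0 0 0 -12 3;0 0 0 0 0 -18 3;0 0 0 0 0 -24 3;0 0 0 0 0 -30 3;0 0 0 0 0 -36 3;0 0 0 0 0 -42 3;0 0 0 0 0 -48 3;0 0 0 0 0 -54 3;0 0 0 0 0 -60 3;0 0 0 0 0 -60 3;0 0 0 0 0 -60 3"
}}

```text
time_s: 42.82
ee_pos: [563.7, -21.0, 81.0]
ee_rot: [-179.8, -0.2, -171.3]
force: [-5.9, -7.8, 8.1]
gripper_width: 13.7
gripper_force: 25.0
```

```bash
python3 - <<'E'
from h import *
s=env.state();print(s['ee_pos'],s['ee_rot'],s['qpos'][5],s['force'],s['torque'])
E
```

```text
[563.72494315 -20.97878542  80.97749452] [-1.79835498e+02 -1.65276991e-01 -1.71255226e+02] -101.78820314944649 [-5.93899191 -7.77046967  8.13090141] [-0.93065205  0.82410134  0.04612827]
```

Emit:
{"fn": "send_rows", "kwargs": {
  "targets": "0 0 0 0 0 0 3;0 0 0 0 0 0 30;0 0 0 0 0 0 50;0 0 0 0 0 0 50;0 0 0 0 0 0 50;0 0 -0.04 0 0 0 50;0 0 -0.08 0 0 0 50;0 0 -0.11 0 0 0 50;0 0 -0.11 0 0 0 100;0 0 -0.11 0 0 0 100"
}}

```text
time_s: 43.65
ee_pos: [566.3, -18.9, 191.9]
ee_rot: [-180.0, 0.3, -171.2]
force: [0.1, 0.4, -1.1]
gripper_width: 56.1
gripper_force: 0.0
```

```bash
python3 - <<'E'
from h import *
s=env.state();print(s['ee_pos']);go(498,195.7,180,188.8)
E
```

```text
[566.25924831 -18.88969506 191.94257052]
0.0346 0.2225 0.0117  -0.03 0.26 0.02 n>= 6
```

Emit:
{"fn": "send_rows", "kwargs": {
  "targets": "0.006 0.037 0 0 0 0 100;0.012 0.075 0 0 0 0 100;0.018 0.112 0 0 0 0 100;0.024 0.15 0 0 0 0 100;0.03 0.187 0 0 0 0 100;0.0346 0.2225 0.012 0 0 0 100;0.0346 0.2225 0.012 0 0 0 100;0.0346 0.2225 0.012 0 0 0 100;0.0346 0.2225 0.012 0 0 0 100;0.0346 0.2225 0.012 0 0 0 100"
}}

```text
time_s: 44.48
ee_pos: [496.9, 194.3, 177.5]
ee_rot: [-180.0, -0.1, -171.2]
force: [-0.6, -0.7, -0.8]
gripper_width: 91.4
gripper_force: 0.0
```

```bash
python3 - <<'E'
from h import *
s=env.state();print(s['ee_pos'])
f=cam('wrist')
g=cam('side');x,y=map(int,proj(g,(540,30,80)));cv2.imwrite('pics/s3.png',cv2.resize(g['image'][y-60:y+90,x-80:x+120],None,fx=4,fy=4,interpolation=cv2.INTER_CUBIC))
go(498,195.7,74,188.8)
q=proj(f,(498,195.7,114)); print(q); p=pot(f,*q,z=114,w=40,t=45); print(p)
E
```

```text
[496.89831618 194.34282556 177.54174325]
-0.0010 0.0013 0.1040  -0.01 -0.00 -0.08 n>= 3
(np.float64(318.14770644875466), np.float64(256.8611464981429))
blob [316.5 254.3] [  21   15   36   45 1248]
[496.44698009 194.34252356 114.        ]
```

View pics/s3.png

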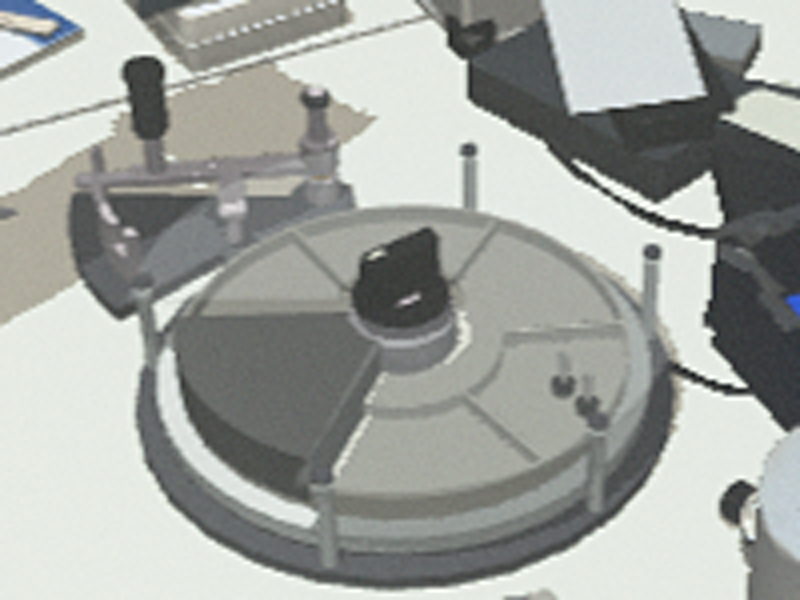

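Turntable is back parked, only the screws remain, lever is outward with its handle where expected. Grip, lift and swing it back.

Emit:
{"fn": "send_rows", "kwargs": {
  "targets": "0 0.0005 0.04 0 0 0 100;0 0.0005 0.08 0 0 0 100;0 0.0005 0.1035 0 0 0 100;0 0.0005 0.1035 0 0 0 30;0 0.0005 0.1035 0 0 0 10;0 0.0005 0.1035 0 0 0 10;0 0.0005 0.1035 0 0 0 10;0 0.0005 0.1035 0 0 0 10;0 0.0005 0.1035 0 0 0 10;0 0.0005 0.1035 0 0 0 10;0 0.0005 0.1035 0 0 0 10;0 0.0005 0.1035 0 0 0 10",
  "grip_force": 25
}}

```text
time_s: 45.58
ee_pos: [496.7, 196.0, 74.9]
ee_rot: [180.0, 0.0, -171.2]
force: [0.1, -0.2, 0.2]
gripper_width: 34.0
gripper_force: 0.0
```

Emit:
{"fn": "send_rows", "kwargs": {
  "targets": "0 0 0 0 0 0 10;0 0 0 0 0 0 10;0 0 0 0 0 0 10;0 0 0 0 0 0 10;0 0 -0.005 0 0 0 10;0 0 -0.01 0 0 0 10;0 0 -0.015 0 0 0 10;0 0 -0.02 0 0 0 10;0 0 -0.02 0 0 0 10;0 0 -0.02 0 0 0 10"
}}

```text
time_s: 46.42
ee_pos: [496.9, 195.8, 95.0]
ee_rot: [180.0, 0.0, -171.2]
force: [1.8, -2.7, -4.3]
gripper_width: 25.6
gripper_force: 25.0
```

Emit:
{"fn": "send_rows", "kwargs": {
  "targets": "0.0043 -0.0089 0 0 0 0 10;0.0079 -0.0187 0 0 0 0 10;0.0104 -0.0289 0 0 0 0 10;0.0119 -0.0392 0 0 0 0 10;0.0122 -0.0485 0 0 0 0 10;0.0122 -0.0485 0 0 0 0 10;0.0122 -0.0485 0 0 0 0 10;0.0122 -0.0485 0 0 0 0 10"
}}

```text
time_s: 47.08
ee_pos: [489.6, 145.2, 93.9]
ee_rot: [-180.0, -0.3, -171.2]
force: [-5.0, 0.6, -4.2]
gripper_width: 25.5
gripper_force: 25.0
```

```bash
python3 - <<'E'
from h import *
s=env.state();print(s['ee_pos'],s['force'],s['torque'])
E
```

```text
[489.62360143 145.15760466  93.85937488] [-5.034325    0.64347098 -4.20908163] [0.03116296 0.89910722 0.20016082]
```

Emit:
{"fn": "send_rows", "kwargs": {
  "targets": "0 -0.001 0.007 0 0 0 10;0 -0.001 0.014 0 0 0 10;0 -0.001 0.02 0 0 0 10;0 -0.001 0.02 0 0 0 10;0 -0.001 0.02 0 0 0 10"
}}

```text
time_s: 47.5
ee_pos: [487.2, 144.1, 75.3]
ee_rot: [-180.0, -0.6, -171.2]
force: [-15.0, -2.0, 15.0]
gripper_width: 25.9
gripper_force: 25.0
```

```bash
python3 - <<'E'
from h import *
s=env.state();print(s['ee_pos'],s['force'],s['torque'])
E
```

```text
[487.16347752 144.11576143  75.32180789] [-14.9945496   -2.00302134  15.03840066] [-0.1504777   2.26095836  0.0551549 ]
```

Emit:
{"fn": "send_rows", "kwargs": {
  "targets": "0 0 0 0 0 0 60;0 0 0 0 0 0 100;0 0 0 0 0 0 100;0 0 0 0 0 0 100;0 0 0 0 0 0 100;0 0 -0.03 0 0 0 100;0 0 -0.06 0 0 0 100;0 0 -0.1 0 0 0 100;0 0 -0.13 0 0 0 100;0 0 -0.13 0 0 0 100;0 0 -0.13 0 0 0 100"
}}

```text
time_s: 48.42
ee_pos: [493.5, 145.4, 206.4]
ee_rot: [180.0, 0.3, -171.2]
force: [0.1, -0.9, -0.1]
gripper_width: 91.2
gripper_force: 0.0
```

```bash
python3 - <<'E'
from h import *
print(env.state()['ee_pos'])
f=cam('wrist'); g=cam('side')
q=proj(f,(493.5,145.5,114)); p=pot(f,*q,z=114,w=40,t=45); print(p)
a=np.degrees(np.arctan2(p[1]-161.8,592-p[0]))+8.8; print('swing deg',a,'r',np.hypot(p[1]-161.8,592-p[0]))
print('side expect top',proj(g,(493.2,146.5,114)))
x,y=map(int,proj(g,(540,0,60)));c=cv2.resize(g['image'][y-75:y+75,x-100:x+100],None,fx=3,fy=3,interpolation=cv2.INTER_CUBIC)
x2,y2=map(int,proj(g,(516,-270,20))); d=cv2.resize(g['image'][y2-40:y2+40,x2-30:x2+30],(200,266)); d=np.vstack([d,np.zeros((450-266,200,3),np.uint8)])
print(x-100,y-75); cv2.imwrite('pics/end.png',np.hstack([c,d]))
E
```

```text
[493.52208392 145.38017225 206.44036654]
blob [317.3 240.5] [  24   17   35   39 1039]
[491.38145105 145.74845207 114.        ]
swing deg -0.26394641907951133 r 101.89084641427357
side expect top (np.float64(243.16865517871747), np.float64(184.56668361088902))
189 157
```

View pics/end.png

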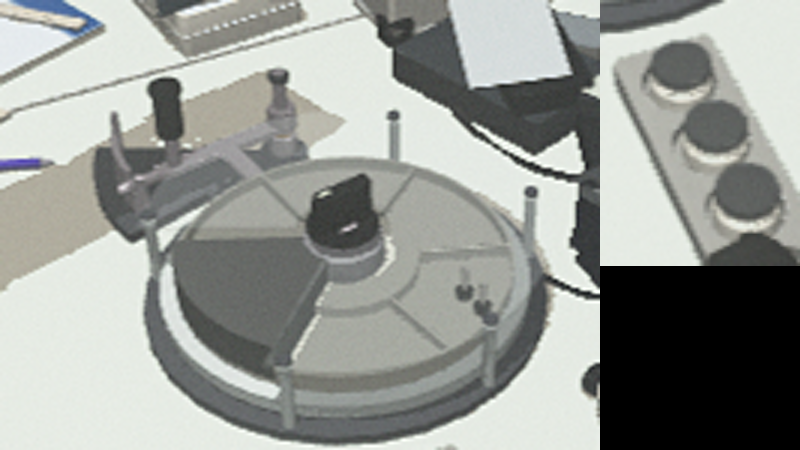

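Final view: lever in, handle top at (244,185) as when seated, blank in the window, three pots upright in the rack and both screws in the carousel.

```bash
python3 - <<'E'
from h import *
print(env.job_done())
E
```

```text
the job is handed in; nothing more can be done
None
```

The job is handed in, but no verdict came back. In the last pictures, all three pots present stood in rack pockets, the screws were still in the carousel, the blank sector closed the window, and the lever was down in the lock notch.

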